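# Put the soap set together on the turntable

## Task

Put the soap set together on the dark mat of the turntable, one piece after another: first the ceramic soap dish, squarely in the middle of the mat and lengthwise along it, then the steel drain rack standing lengthwise inside the dish, then the bar of soap flat and lengthwise on top of the rack, and last the cover over the lot so that it stands flat on the mat all round. Leave the shampoo bottle, toothbrush cup, cream jar and spray can upright where they are.

Things in the scene. Friction and masses are not known exactly. Their poses are not given: they have to be found in the camera images.
- pad: Dark rubber mat, 150 x 104 x 3 mm, fixed on the top of the turntable towards the robot's side. Origin: centre of its underside (20 mm above the shelf); its top is 3 mm higher. x runs along its length, z up.
- dish: Oblong white ceramic soap dish, open at the top, outside 104 x 62 x 16 mm, walls 4 mm, floor 5 mm thick (inside 96 x 54 mm, 11 mm deep), about 180 g. Origin: centre of its underside; x along its length, z up. Both ways round are alike. Take it from above across its 62 mm width.
- rack: Steel soap drain rack, an upside-down U: two upright long side walls and five cross slats on top, 76 x 40 mm and 24 mm tall, about 90 g; in the dish its top is 13 mm above the rim. Origin: centre of its underside; x along its length, z up. Both ways round are alike. Take it across its 40 mm width by the upper 10 mm of its sides, so the fingers clear the dish.
- soap: Cream-coloured bar of soap with rounded edges, rigid, 60 x 34 x 24 mm, about 80 g. Origin: centre of its underside; x along its length, z up. Take it across its 34 mm width.
- cover: Grey plastic cover, a box open at the bottom, outside 126 x 84 x 63 mm, walls 3 mm (inside 120 x 78 x 60 mm), with a grip bar on top, 40 mm long (x), 14 wide (y), 20 high: 83 mm tall in all; about 140 g. Stands open side down. Origin: centre of its lower edge plane; x along its length, z up. Take it by the bar, across its 14 mm width. It clears the dish by 8 mm on each side.
- turntable: Round white plastic turntable, 280 mm across, top 20 mm above the shelf; it is stiff and does not turn. Origin: centre of its underside; x points from the mat's end towards the bottle and cup. It also carries a loose steel tweezer, 80 mm long, lying between mat and bottles.
- shampoo: Closed amber shampoo bottle, 58 mm across, 170 mm tall, standing on the turntable's far part; not to be moved. Origin: centre of its underside, z up.
- cup: Orange toothbrush cup, 68 mm across at the rim, 90 mm tall, standing on the turntable beside the bottle; not to be moved. Origin: centre of its underside, z up.
- jar: Small cream jar, 52 mm across, 42 mm tall, standing on the shelf; not to be moved. Origin: centre of its underside, z up.
- can: Aluminium spray can, 50 mm across, 140 mm tall, standing on the shelf; not to be moved. Origin: centre of its underside, z up.
Mind the look-alikes: they are no part of the job. What is shaped like the cover but yellow is not meant.

How it is judged:
By the outcome, as a careful person would: the job done as asked, in the order asked, and still so for the second after the job is handed in, with the robot touching nothing.
It also fails if it takes over 131 s, if anything falls off the work surface, if the arm or the gripper's body presses on something with over 40 N, if the wrist force passes 120 N, or if a joint passes its speed limit or range.

## Robot

A 7-joint arm with a two-finger parallel gripper is mounted at the origin on the work surface. World frame = base frame: x ahead of the robot, y to its left, z up, the work surface at z = 0. Lengths are in m, angles in rad, forces in N, time in s.
With the tool pointing down it reaches from about 0.4 to 0.85 m from the base axis. Payload 10.4 kg.
Tool frame: the origin (TCP) lies on the centre line of the jaws, within the pads' length; the fingertips stand 17 mm ahead of it and the grasp point (between the pads) lies 2 mm behind it (manip.tcp_to_tips is the distance from the TCP to the fingertips, in m); z points along the fingers, x is the direction in which the jaws open and shut, and the axes are right-handed (so a half turn about z gives the same grasp; the last joint's range is limited). The gripper opens to 85 mm and grips with 20 to 120 N. Pads are 22 mm wide; open, the fingers measure 114 mm over their backs; the gripper's body (76 mm by 85 mm) begins 54 mm behind the grasp point. The pads swing forward as they close: fully open they stand 13 mm farther back than shut.
Start: joints at [-1.251, 0.332, -0.065, 1.46, 0.022, 1.35, -0.088], TCP at [0.21, 0.589, 0.248] pointing down, gripper open.
Joint ranges: [-2.6, 2.6], [-0.5, 2.12], [-1.47, 1.34], [0.16, 2.42], [-1.27, 4.41], [0.06, 2.06], [-2.6, 2.6]. Speed limits (rad/s): [2.22, 2.22, 2.79, 2.79, 3.14, 3.14, 3.14].

## Interface

Orientations are given as a unit quaternion [x, y, z, w].
In Python, from workcell import manip gives the robot as it stands.
- The arm moves only by the shell command python3 -m pendant 'ROWS' [FORCE]. ROWS is JSON, a list of rows, each a list of 3 entries, a list of its own where there are three numbers: the shift along the world's x, y, z in cm, then the turn, a rotation vector about the world's x, y, z in degrees, then the closure in counts, from 0 (fully open) to 255 (shut). A call has 1 to 12 rows; each row shifts and turns the pose as measured when the row begins; what a row does not reach is not made up. A row lasts 1/8 s, in which the tool goes at most 62.5 mm and 10.7 degrees, less where a joint would pass 70% of its speed; a pose out of reach is approached as far as the arm can. A call is refused whole if a number of a shift passes 6.25 or a number of a turn 10.7, either way. A call with a gripper value outside its range is refused whole. The fingers move at their own pace and stop on an object; FORCE is the grip in N (left out, the last holds). Time passes only in rows, so rows that do not move let the fingers close. It gives the time, the measured TCP pose, the force and the opening at its end, in the units of the state.
- manip.get_obs(): the state, without advancing time (a new reading comes with each control period).
- manip.camera(name): name is "scene" or "top" or "wrist"; returns a dict with "pixels" (400x640x3 uint8, red, green, blue), "range_z" (400x640 float32, m along the optical axis (not along the pixel's ray), 0 where there is no reading), "K" (3x3 intrinsics, pixels), "origin" and "rotation" of the camera in the world; the wrist camera has in their place "hand_eye" (4x4, takes a point from camera to tool coordinates, whose origin is the TCP and whose axes are the tool frame's). Camera axes: x right, y down, z forward; pixel columns grow to the right and rows downward; lengths in m; the calibration is good to about 2 mm. The wrist camera is an equidistant fisheye: a pixel r from the principal point sees the ray r / f radians off the axis. A picture is of the moment at which its call begins: read the wrist's pose just before it.
- manip.hand_in(): hands the job in, once; it reports no verdict.
The state is a dict: "clock": time; "joint_pos": joint angles; "joint_velocities": joint speeds; "tau": joint torques, N m; "position": TCP position; "ee_rot": TCP orientation; "ft_force": force on the tool from outside, world axes, zero at the start; "torque": the same for the moment, N m; "grip_width": opening from 0.0 (shut) to 1.0 (fully open).
Only numpy, scipy, OpenCV 4.12 (cv2) and the standard library are available. Lean on these libraries where they do the work, as an engineer would, in place of code of your own. Each camera call takes 0.05 s, during which the arm holds its last target.

## Working session

There is one attempt and no reset: what is moved stays moved. The work goes in short steps, Python scripts to look and compute and a shell command to move; the robot and the scene stay as the last step left them, time stands still between calls to the robot, and variables do not carry over. Pictures are saved under pics/ and viewed, and the job is handed in when it is done.

```bash
ls -la; mkdir -p pics; python3 - <<'E'
from workcell import manip
import cv2
o=manip.get_obs();print({k:(v if not hasattr(v,'round') else v.round(3)) for k,v in o.items()})
for n in("scene","top","wrist"):
    c=manip.camera(n);cv2.imwrite(f"pics/a_{n}.png",c["pixels"][:,:,::-1]);print(n,c["K"],c.get("origin"),c.get("rotation"),c.get("hand_eye"))
E
```

```text
total 12
drwxr-xr-x  3 agent agent 4096 Dec  6 09:49 .
drwxr-xr-x 23 root  root  4096 Dec  6 09:49 ..
drwxr-xr-x  2 agent agent 4096 Dec  6 09:49 pics
{'clock': 0.0, 'joint_pos': array([-1.251,  0.333, -0.065,  1.461,  0.022,  1.35 , -0.089]), 'joint_velocities': array([ 0.001,  0.   ,  0.001,  0.002,  0.001,  0.   , -0.   ]), 'tau': array([-1.0000e-03, -6.2544e+01,  4.9000e-02, -3.9161e+01,  1.6000e-02,
        1.0000e-02,  0.0000e+00]), 'position': array([0.21 , 0.588, 0.248]), 'ee_rot': array([ 0.817,  0.576, -0.001,  0.   ]), 'ft_force': array([ 0.722, -0.141, -0.723]), 'torque': array([0.006, 0.001, 0.008]), 'grip_width': 1.0011729653488133}
scene [[377.65128922   0.         322.48027332]
 [  0.         377.65128922 200.29004774]
 [  0.           0.           1.        ]] [ 1.18357501 -0.5663767   0.60936609] [ 0.79395424  0.37363018 -0.20649725 -0.43289264] None
top [[369.41615138   0.         322.83549208]
 [  0.         369.41615138 199.82934622]
 [  0.           0.           1.        ]] [ 0.44042746 -0.01670749  1.09982437] [ 0.71078239 -0.70261415  0.0200603  -0.02682048] None
wrist [[309.70691629   0.         315.57159763]
 [  0.         309.70691629 202.98938445]
 [  0.           0.           1.        ]] None None [[ 9.99999194e-01  6.34837966e-04  1.09909486e-03 -2.89172469e-05]
 [-9.31640798e-04  9.55215403e-01  2.95909895e-01 -7.60458561e-02]
 [-8.62017503e-04 -2.95910680e-01  9.55215225e-01 -1.25020219e-01]
 [ 0.00000000e+00  0.00000000e+00  0.00000000e+00  1.00000000e+00]]
```

View pics/a_scene.png

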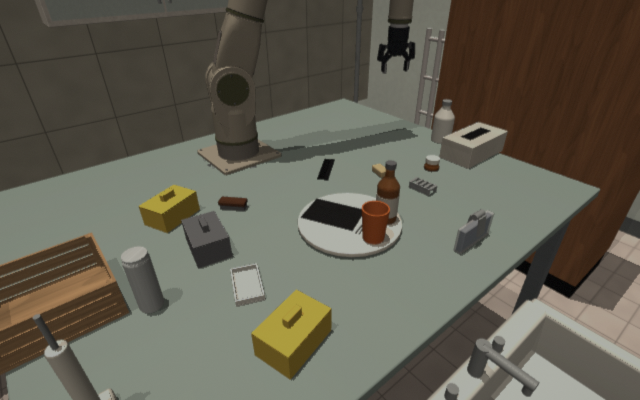

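View pics/a_top.png

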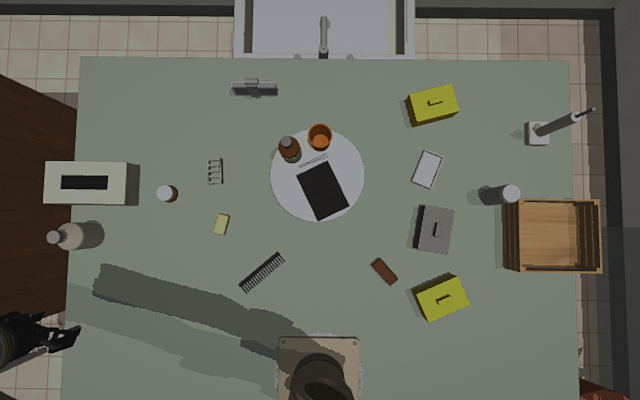

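View pics/a_wrist.png

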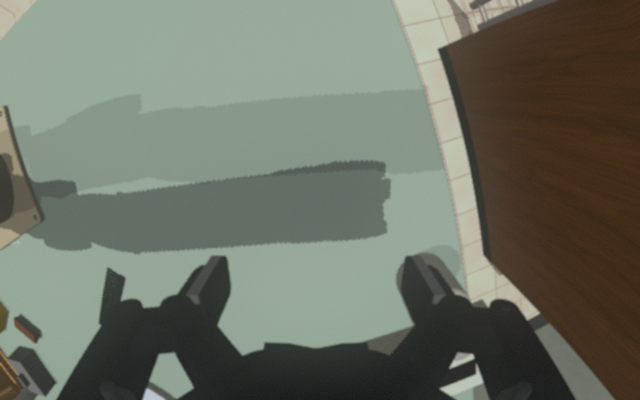

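The top view shows these candidates:
- **Dish:** (427,169), white oblong.
- **Rack:** (215,171), slatted steel. The comb at (262,272) and the metal thing at (254,88) are not it.
- **Soap:** (221,224), cream. The brown bar at (384,271) doesn't fit.
- **Cover:** (434,229), grey. The two yellow ones at (433,104) and (441,298) aren't meant.
- **Mat:** (323,190).

I'll confirm these with enlarged crops.

```bash
cat > h.py <<'E'
from workcell import manip
import numpy as np, cv2
from scipy.spatial.transform import Rotation as R
def cam(n):
    o=manip.get_obs(); c=manip.camera(n)
    if n=="wrist":
        T=np.eye(4);T[:3,:3]=R.from_quat(o["ee_rot"]).as_matrix();T[:3,3]=o["position"]
        M=T@np.array(c["hand_eye"])
        c["o"]=M[:3,3];c["R"]=M[:3,:3];c["fish"]=True
    else:
        c["o"]=np.array(c["origin"]);c["R"]=R.from_quat(c["rotation"]).as_matrix();c["fish"]=False
    c["obs"]=o
    c["bgr"]=np.ascontiguousarray(c["pixels"][:,:,::-1])
    return c
def rays(c,uv):
    uv=np.asarray(uv,float).reshape(-1,2);K=c["K"]
    x=(uv[:,0]-K[0,2])/K[0,0];y=(uv[:,1]-K[1,2])/K[1,1]
    if c["fish"]:
        r=np.hypot(x,y)+1e-12;d=np.c_[x/r*np.sin(r),y/r*np.sin(r),np.cos(r)]
    else: d=np.c_[x,y,np.ones_like(x)]
    return d@c["R"].T
def plane(c,uv,z):
    d=rays(c,uv);t=(z-c["o"][2])/d[:,2];return (c["o"]+d*t[:,None])[:,:2]
def proj(c,P):
    p=(np.asarray(P,float).reshape(-1,3)-c["o"])@c["R"];K=c["K"]
    if c["fish"]:
        n=np.hypot(p[:,0],p[:,1])+1e-12;th=np.arctan2(n,p[:,2]);x=p[:,0]/n*th;y=p[:,1]/n*th
    else:x=p[:,0]/p[:,2];y=p[:,1]/p[:,2]
    return np.c_[x*K[0,0]+K[0,2],y*K[1,1]+K[1,2]]
def rect(c,mask,z,near=None):
    """biggest (or nearest to pixel) blob's min-area rect in world plane z: centre mm, L,W mm, long-axis angle deg"""
    n,l,s,ce=cv2.connectedComponentsWithStats(mask.astype(np.uint8))
    ids=[i for i in range(1,n) if s[i,4]>40]
    i=max(ids,key=lambda i:s[i,4]) if near is None else min(ids,key=lambda i:np.hypot(*(ce[i]-near)))
    b=(l==i).astype(np.uint8)
    cs,_=cv2.findContours(b,cv2.RETR_EXTERNAL,cv2.CHAIN_APPROX_NONE)
    ct=max(cs,key=cv2.contourArea)[:,0,:]
    w=plane(c,ct,z)*1000
    (cx,cy),(a,bb),an=cv2.minAreaRect(w.astype(np.float32))
    if a<bb:a,bb,an=bb,a,an+90
    return dict(c=(round(cx,1),round(cy,1)),L=round(a,1),W=round(bb,1),ang=round((an+90)%180-90,1),px=tuple(ce[i].round(0)),n=int(s[i,4]))
def crop(c,u,v,r,name,k=5):
    im=c["bgr"][max(0,v-r):v+r,max(0,u-r):u+r];cv2.imwrite(name,cv2.resize(im,None,fx=k,fy=k,interpolation=cv2.INTER_CUBIC))
E
python3 - <<'E'
from h import *
c=cam("top")
t=[(427,169),(215,171),(221,224),(434,229),(323,190),(254,88)]
ims=[cv2.resize(c["bgr"][v-32:v+32,u-32:u+32],(256,256),interpolation=cv2.INTER_CUBIC) for u,v in t]
cv2.imwrite("pics/crops.png",np.vstack([np.hstack(ims[:3]),np.hstack(ims[3:])]))
for (u,v) in t: print((u,v),c["bgr"][v,u],plane(c,[(u,v)],0.0)*1000, c["range_z"][v,u])
E
```

```text
(427, 169) [156 152 148] [[ 609.37522056 -316.38630941]] 1.1052443
(215, 171) [104 109 110] [[596.64759747 319.59266809]] 1.086448
(221, 224) [109 152 149] [[437.84706602 296.70011367]] 1.077782
(434, 229) [27 29 29] [[ 430.57473031 -335.83819412]] 1.021006
(323, 190) [29 29 31] [[542.85589594  -5.89557226]] 1.0789397
(254, 88) [49 51 51] [[852.90631929 208.28020565]] 1.0542132
```

View pics/crops.png

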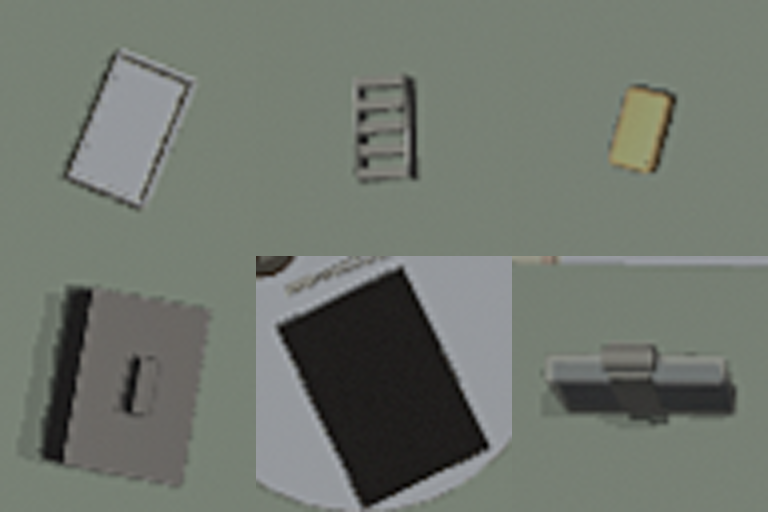

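The crops confirm them: dish (427,169), five-slat rack (215,171), cream soap (221,224), grey cover (434,229) and mat (323,190). Next I'll measure their poses.

```bash
python3 - <<'E'
from h import *
c=cam("top")
hsv=cv2.cvtColor(c["bgr"],cv2.COLOR_BGR2HSV);H,S,V=[hsv[...,i].astype(int) for i in range(3)]
bg=cv2.cvtColor(c["bgr"],cv2.COLOR_BGR2LAB).astype(int)
for p in [(400,169),(427,169),(215,171),(213,163),(221,224),(425,222),(323,190),(360,180),(410,229),(452,205)]: print(p,hsv[p[1],p[0]],bg[p[1],p[0]])
gref=bg[200,380]; d=np.abs(bg-gref)
chroma=np.hypot(bg[...,1]-gref[1],bg[...,2]-gref[2]); 
print('gref',gref)
def box(m,u,v,r):
    o=np.zeros_like(m);o[v-r:v+r,u-r:u+r]=m[v-r:v+r,u-r:u+r];return o
M=chroma>4
M2=(chroma>4)|(d[...,0]>25)
print('mat',rect(c,box(V<60,323,190,45),.023,(323,190)))
print('dish',rect(c,box(cv2.morphologyEx(M2.astype(np.uint8),cv2.MORPH_CLOSE,np.ones((3,3))),427,169,30),.016,(427,169)))
print('rack',rect(c,box((S<22)&(V>80),215,171,25),.024,(215,171)))
print('soap',rect(c,box(S>50,221,224,25),.022,(221,224)))
print('cover',rect(c,box((S<30)&(V>80),434,229,35),.063,(434,229)))
v=np.zeros((400,640),np.uint8)
for m in (box(V<60,323,190,45),box(M2,427,169,30),box((S<22)&(V>80),215,171,25),box(S>50,221,224,25),box((S<30)&(V>80),434,229,35)): v|=m.astype(np.uint8)*255
cv2.imwrite("pics/m1.png",cv2.resize(v[60:280,180:500],None,fx=2,fy=2,interpolation=cv2.INTER_NEAREST))
E
```

```text
(400, 169) [ 53  24 128] [134 122 133]
(427, 169) [107  11 156] [160 128 126]
(215, 171) [ 21  16 111] [117 128 131]
(213, 163) [ 45  20 128] [135 124 133]
(221, 224) [ 33  72 152] [157 119 150]
(425, 222) [ 17  17 107] [113 129 131]
(323, 190) [30  9 30] [ 28 128 129]
(360, 180) [109  13 157] [160 128 125]
(410, 229) [ 51  23 110] [116 123 133]
(452, 205) [ 53  24 128] [134 122 133]
gref [135 122 133]
mat {'c': (539.4, -4.5), 'L': 147.4, 'W': 101.4, 'ang': 26.4, 'px': (np.float64(322.0), np.float64(191.0)), 'n': 1734}
dish {'c': (607.7, -311.6), 'L': 107.7, 'W': 67.7, 'ang': -22.2, 'px': (np.float64(427.0), np.float64(169.0)), 'n': 820}
rack {'c': (594.9, 315.3), 'L': 80.0, 'W': 41.3, 'ang': 1.9, 'px': (np.float64(214.0), np.float64(170.0)), 'n': 273}
soap {'c': (438.0, 290.5), 'L': 59.1, 'W': 36.9, 'ang': -13.3, 'px': (np.float64(221.0), np.float64(224.0)), 'n': 252}
cover {'c': (433.0, -316.7), 'L': 195.7, 'W': 192.2, 'ang': -89.4, 'px': (np.float64(434.0), np.float64(229.0)), 'n': 4589}
```

View pics/m1.png

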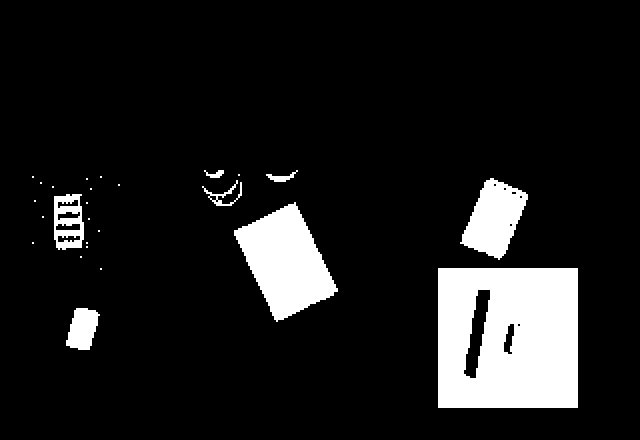

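```bash
python3 -m pendant '[[[2.5,-5.6,0],[0,0,0],0],[[2.5,-5.6,0],[0,0,0],0],[[2.5,-5.6,0],[0,0,0],0],[[2.5,-5.6,0],[0,0,0],0],[[2.5,-5.6,0],[0,0,0],0],[[2.5,-5.6,0],[0,0,0],0],[[2.5,-5.6,0],[0,0,0],0],[[2.5,-5.6,0],[0,0,0],0],[[2.5,-5.6,0],[0,0,0],0],[[2.5,-5.6,0],[0,0,0],0],[[2.5,-5.6,0],[0,0,0],0],[[2.5,-5.6,0],[0,0,0],0]]' 40
```

```text
clock: 1.75
position: [0.5098, -0.0956, 0.2479]
ee_rot: [0.815, 0.58, 0.003, -0.001]
ft_force: [1.5, 1.3, -0.7]
grip_width: 1.001
```

```bash
python3 - <<'E'
from h import *
o=manip.get_obs();print(o["position"],R.from_quat(o["ee_rot"]).as_matrix().round(3),o["joint_pos"].round(2),o["joint_velocities"].round(2))
E
```

```text
[ 0.50975343 -0.0955631   0.24794196] [[ 0.328  0.945  0.003]
 [ 0.945 -0.328  0.004]
 [ 0.005  0.002 -1.   ]] [-0.52  0.09  0.66  1.77 -0.06  1.29  1.4 ] [ 0.58  0.74  0.62 -0.59 -0.48  0.01  1.31]
```

```bash
python3 -m pendant '[[[2.5,-5.4,-1],[0,0,0],0],[[2.5,-5.4,-1],[0,0,0],0],[[2.5,-5.4,-1],[0,0,0],0],[[2.3,-5.4,-1],[0,0,0],0],[[0,0,0],[0,0,0],0],[[0,0,0],[0,0,0],0]]' && python3 - <<'E'
from h import *
c=cam("wrist");cv2.imwrite("pics/w1.png",c["bgr"]);o=c["obs"];print(o["position"],o["joint_velocities"].round(2))
print(proj(c,[[.6077,-.3116,.016]]))
E
```

```text
clock: 2.5
position: [0.6105, -0.322, 0.2044]
ee_rot: [0.815, 0.579, 0.002, -0.0]
ft_force: [-0.7, 0.0, 0.2]
grip_width: 0.997
[ 0.61053212 -0.32200516  0.20440151] [ 0.03  0.03  0.01 -0.   -0.   -0.    0.01]
[[323.28536206 177.74140491]]
```

View pics/w1.png

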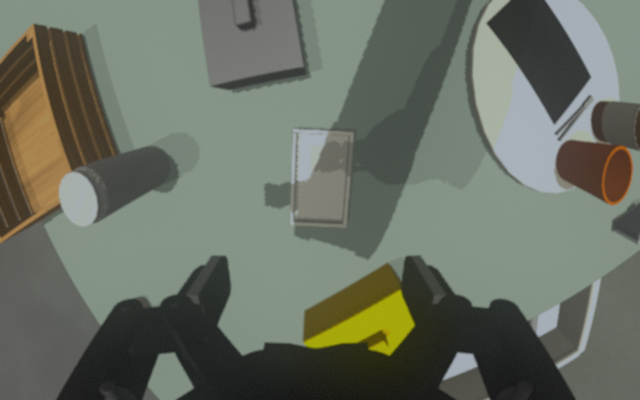

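```bash
cat >> h.py <<'E'
def chroma(c,ref=(122,133),t=4):
    b=cv2.cvtColor(cv2.GaussianBlur(c["bgr"],(3,3),0),cv2.COLOR_BGR2LAB).astype(int)
    return np.hypot(b[...,1]-ref[0],b[...,2]-ref[1])>t
def box(m,u,v,r):
    o=np.zeros(m.shape,np.uint8);o[max(0,v-r):v+r,max(0,u-r):u+r]=m[max(0,v-r):v+r,max(0,u-r):u+r];return o
E
python3 - <<'E'
from h import *
c=cam("wrist")
b=cv2.cvtColor(c["bgr"],cv2.COLOR_BGR2LAB)
for p in [(320,110),(310,150),(340,200),(323,220),(325,245),(280,195),(370,180)]:print(p,b[p[1],p[0]])
m=box(cv2.morphologyEx(chroma(c,t=4).astype(np.uint8),cv2.MORPH_CLOSE,np.ones((3,3))),323,178,70)
print(rect(c,m,.016,(323,178)))
v=c["bgr"].copy();cs,_=cv2.findContours(m,cv2.RETR_EXTERNAL,cv2.CHAIN_APPROX_NONE);cv2.drawContours(v,cs,-1,(0,0,255),1)
c["bgr"]=v;crop(c,323,178,70,"pics/w1c.png",4)
E
```

```text
(320, 110) [152 121 133]
(310, 150) [181 124 128]
(340, 200) [135 126 134]
(323, 220) [104 126 133]
(325, 245) [153 120 134]
(280, 195) [109 122 132]
(370, 180) [101 122 132]
{'c': (608.4, -314.6), 'L': 103.6, 'W': 62.1, 'ang': -21.7, 'px': (np.float64(321.0), np.float64(178.0)), 'n': 5012}
```

View pics/w1c.png

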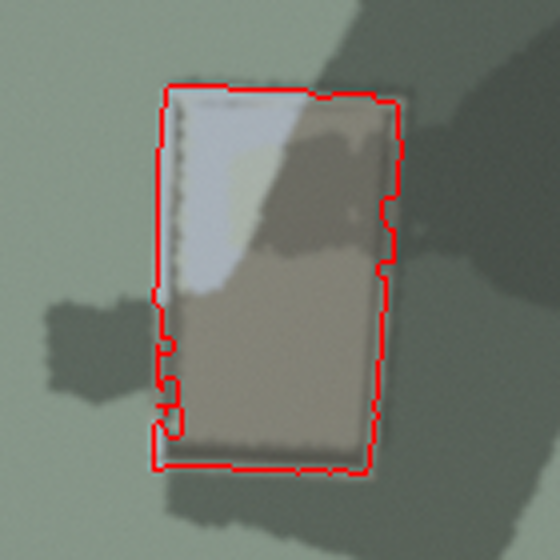

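```bash
python3 -m pendant '[[[-0.2,0.7,-4],[0,0,-2.6],40],[[0,0,-4],[0,0,0],40],[[0,0,-3],[0,0,0],40],[[0,0,-2],[0,0,0],40],[[0,0,0],[0,0,0],40],[[0,0,0],[0,0,0],40]]' && python3 - <<'E'
from h import *
print(manip.tcp_to_tips)
c=cam("wrist");cv2.imwrite("pics/w2.png",c["bgr"]);print(c["obs"]["position"],c["obs"]["grip_width"])
a=R.from_quat(c["obs"]["ee_rot"]).as_matrix();print(np.degrees(np.arctan2(a[1,0],a[0,0])),a[:,2])
c=cam("scene");crop(c,245,285,60,"pics/s2.png",5)
E
```

```text
clock: 3.35
position: [0.6124, -0.3063, 0.0787]
ee_rot: [0.825, 0.564, 0.007, 0.002]
ft_force: [0.6, -0.8, 0.2]
grip_width: 0.845
0.017
[ 0.61242694 -0.30633628  0.07873672] 0.8447064365682708
68.73926814897786 [ 0.01476658  0.00446648 -0.99988099]
```

View pics/w2.png

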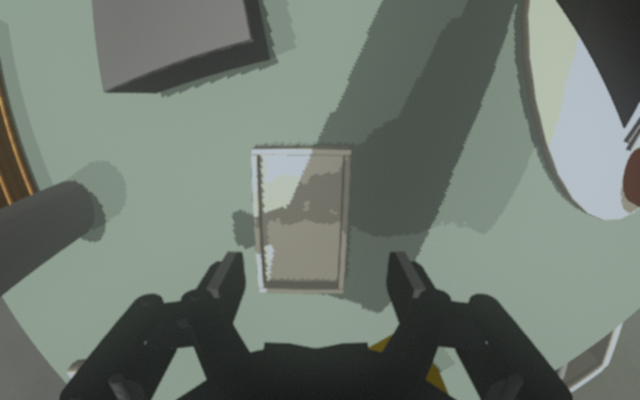

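View pics/s2.png

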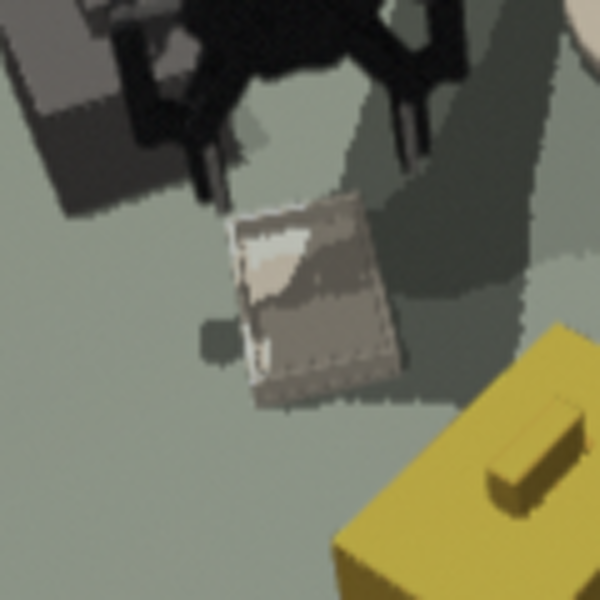

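```bash
cat >> h.py <<'E'
def go(x,y,z,yaw):
    """remaining shift (cm) and rotvec (deg) from current pose to target mm/deg (tool down, tool x at yaw mod 180)"""
    o=manip.get_obs();a=R.from_quat(o["ee_rot"]);m=a.as_matrix()
    best=None
    for yw in (yaw,yaw+180):
        t=np.radians(yw);cx,s=np.cos(t),np.sin(t)
        T=R.from_matrix(np.array([[cx,s,0],[s,-cx,0],[0,0,-1.]]))
        v=np.degrees((T*a.inv()).as_rotvec())
        if best is None or np.linalg.norm(v)<np.linalg.norm(best):best=v
    d=(np.array([x,y,z])/1000-o["position"])*100
    print("shift",d.round(2),"turn",best.round(1),"yaw",np.degrees(np.arctan2(m[1,0],m[0,0])).round(1),"pos",(o["position"]*1000).round(1),"f",o["ft_force"].round(1),"w",round(o["grip_width"]*85,1),"j7",o["joint_pos"][6].round(2),"t",o["clock"])
E
python3 -c "
from h import *
go(608.4,-314.6,50,68.3)"
```

```text
shift [-0.4  -0.81 -2.86] turn [-0.3  0.8 -0.4] yaw 68.7 pos [ 612.4 -306.5   78.6] f [-0.7 -0.7 -0.2] w 71.9 j7 1.91 t 3.45
```

```bash
python3 -m pendant '[[[-0.4,-0.8,-1],[-0.3,0.8,-0.4],40],[[0,0,-1],[0,0,0],40],[[0,0,-1],[0,0,0],40],[[0,0,0],[0,0,0],40]]' >/dev/null&& python3 - <<'E'
from h import *
go(608.4,-314.6,30,68.3)
c=cam("wrist");cv2.imwrite("pics/w3.png",c["bgr"])
E
```

```text
shift [ 0.03  0.11 -1.72] turn [0.1 0.  0. ] yaw 68.3 pos [ 608.1 -315.7   47.2] f [-0.7  0.2  0.4] w 71.6 j7 1.92 t 3.95
```

View pics/w3.png

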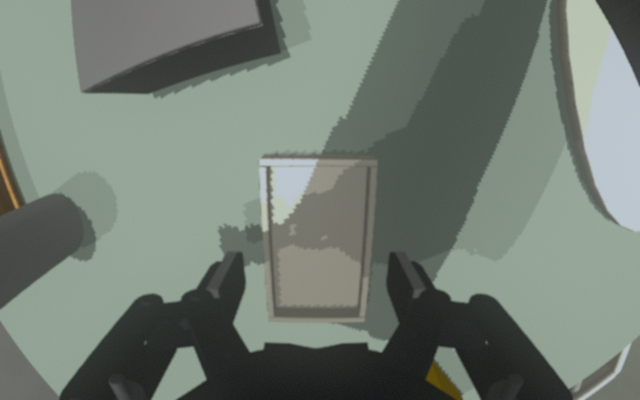

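```bash
python3 -m pendant '[[[0,0.1,-1],[0,0,0],40],[[0,0,-1],[0,0,0],40],[[0,0,-0.6],[0,0,0],40],[[0,0,0],[0,0,0],40]]' >/dev/null&& python3 - <<'E'
from h import *
go(608.4,-314.6,20,68.3)
c=cam("scene");crop(c,245,285,40,"pics/s3.png",8)
E
```

```text
shift [-0.01 -0.01  0.  ] turn [0.1 0.1 0. ] yaw 68.3 pos [ 608.5 -314.5   20. ] f [ 0.   0.6 -0.1] w 71.5 j7 1.93 t 4.5
```

View pics/s3.png

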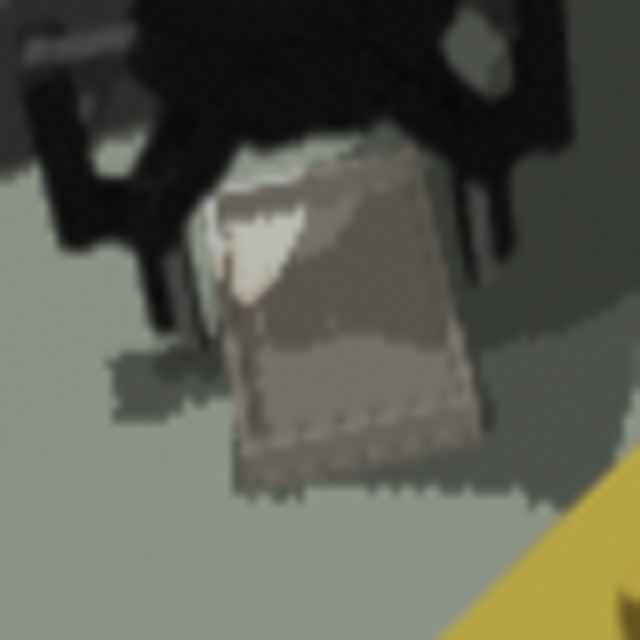

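```bash
python3 - <<'E'
from h import *
c=cam("scene")
d=np.array([np.cos(np.radians(68.3)),np.sin(np.radians(68.3))]);n=np.array([d[1],-d[0]])
for s in(-1,1):
  for w in (-11,11):
    for z in (0,5,10,15):
        p=np.array([608.5,-314.5])+s*36*d+w*n
        q=proj(c,[[p[0]/1e3,p[1]/1e3,z/1e3]])[0];print(s,w,z,((q-[205,245])*8).round())
E
```

```text
-1 -11 0 [197. 320.]
-1 -11 5 [194. 307.]
-1 -11 10 [192. 294.]
-1 -11 15 [189. 280.]
-1 11 0 [206. 376.]
-1 11 5 [203. 363.]
-1 11 10 [201. 350.]
-1 11 15 [198. 336.]
1 -11 0 [455. 262.]
1 -11 5 [453. 250.]
1 -11 10 [452. 237.]
1 -11 15 [450. 223.]
1 11 0 [469. 316.]
1 11 5 [467. 303.]
1 11 10 [466. 290.]
1 11 15 [464. 277.]
```

```bash
python3 -m pendant '[[[0,0,-0.6],[0,0,0],40],[[0,0,0],[0,0,0],40],[[0,0,0],[0,0,0],120],[[0,0,0],[0,0,0],120],[[0,0,0],[0,0,0],120],[[0,0,0],[0,0,0],120]]' 40 && python3 - <<'E'
from h import *
go(608.4,-314.6,20,68.3)
E
```

```text
clock: 5.35
position: [0.6093, -0.3152, 0.0153]
ee_rot: [0.828, 0.561, 0.001, 0.002]
ft_force: [-0.8, -0.4, 0.1]
grip_width: 0.714
shift [-0.09  0.06  0.47] turn [0.2 0.2 0. ] yaw 68.3 pos [ 609.3 -315.2   15.3] f [-0.8 -0.4  0.1] w 60.7 j7 1.93 t 5.35
```

```bash
python3 -m pendant '[[[0,0,1],[0,0,0],120],[[0,0,5],[0,0,0],120],[[0,0,5],[0,0,0],120],[[0,0,5],[0,0,0],120]]' && python3 -m pendant '[[[-1.3,2.3,0],[0,0,-10.5],120],[[-1.3,2.3,0],[0,0,-10.5],120],[[-1.3,2.3,0],[0,0,-10.5],120],[[-1.3,2.3,0],[0,0,-10.5],120],[[-1.3,2.3,0],[0,0,-10.5],120],[[-1.3,2.3,0],[0,0,-10.5],120],[[-1.3,2.3,0],[0,0,-10.5],120],[[-1.3,2.3,0],[0,0,-10.5],120],[[-1.3,2.3,0],[0,0,-10.5],120],[[-1.3,2.3,0],[0,0,-10.5],120],[[-1.3,2.3,0],[0,0,-10.5],120],[[-1.3,2.3,0],[0,0,-10.5],120]]' && python3 - <<'E'
from h import *
go(455,-45,175,-63.6)
E
```

```text
clock: 5.85
position: [0.6061, -0.3131, 0.176]
ee_rot: [0.828, 0.561, -0.002, -0.002]
ft_force: [1.7, -0.8, -2.2]
grip_width: 0.716
clock: 7.35
position: [0.4538, -0.0512, 0.1855]
ee_rot: [0.897, -0.441, -0.002, 0.0]
ft_force: [-1.0, -0.4, -2.9]
grip_width: 0.707
shift [ 0.12  0.62 -1.05] turn [ -0.1  -0.2 -11.2] yaw -52.4 pos [453.8 -51.2 185.5] f [-1.  -0.4 -2.9] w 60.1 j7 -0.98 t 7.35
```

```bash
python3 -m pendant '[[[0,0.5,0],[0,0,-5.5],120],[[0,0,0],[0,0,-5.5],120],[[0,0,0],[0,0,0],120],[[0,0,0],[0,0,0],120]]' >/dev/null&& python3 - <<'E'
from h import *
go(455,-45,175,-63.6)
c=cam("wrist");cv2.imwrite("pics/w4.png",c["bgr"])
print(proj(c,[[.5394,-.0045,.023]]))
E
```

```text
shift [ 0.24 -0.01 -1.11] turn [-0.7 -0.2 -0. ] yaw -63.6 pos [452.6 -44.9 186.1] f [ 0.1 -1.2 -2.4] w 60.7 j7 -1.18 t 7.85
[[320.99944505  88.50522137]]
```

View pics/w4.png

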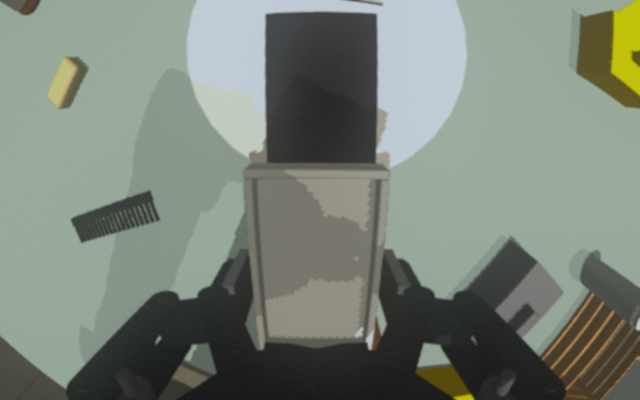

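```bash
python3 - <<'E'
from h import *
c=cam("wrist")
V=c["bgr"].max(2)
m=box((V<75),321,88,77)
print(rect(c,m,.023,(321,88)))
n,l,s,ce=cv2.connectedComponentsWithStats(m);i=l[88,321];b=(l==i)
rows=[(r,np.where(b[r])[0]) for r in range(12,166,6)]
L=np.array([[x.min()-.5,r] for r,x in rows if len(x)]);Rr=np.array([[x.max()+.5,r] for r,x in rows if len(x)])
cols=range(275,370,6);T=np.array([[u,np.where(b[:,u])[0].min()-.5] for u in cols]);B=np.array([[u,np.where(b[:,u])[0].max()+.5] for u in cols])
f={}
for k,E in dict(L=L[1:-2],R=Rr[1:-2],T=T,B=B).items():
    w=plane(c,E,.023)*1000
    vx,vy,x0,y0=cv2.fitLine(w.astype(np.float32),cv2.DIST_HUBER,0,.01,.01).ravel();f[k]=(x0,y0)
    a=np.degrees(np.arctan2(vy,vx))%180
    print(k,a.round(2),(x0.round(1),y0.round(1)))
    d=np.radians(26.4);print('   along',(w@[np.cos(d),np.sin(d)]).mean().round(1),'across',(w@[-np.sin(d),np.cos(d)]).mean().round(1))
E
```

```text
{'c': (541.4, -3.3), 'L': 142.3, 'W': 101.6, 'ang': 26.5, 'px': (np.float64(322.0), np.float64(89.0)), 'n': 15800}
L 25.41 (np.float32(519.0), np.float32(41.2))
   along 483.8 across -194.6
R 26.76 (np.float32(570.6), np.float32(-45.1))
   along 484.2 across -294.1
T 117.7 (np.float32(606.5), np.float32(24.9))
   along 553.4 across -243.0
B 116.68 (np.float32(475.3), np.float32(-31.2))
   along 411.9 across -243.2
```

```bash
python3 -m pendant '[[[-1.8,-0.9,2],[0,0,0],120],[[-1.4,-0.7,2],[-0.7,-0.2,0],120],[[0,0,0],[0,0,0],120],[[0,0,0],[0,0,0],120]]' >/dev/null; cat > mat.py <<'E'
from h import *
def edges(c,uv,z,th,ang,inset=8):
    V=c["bgr"].max(2);m=(V<th).astype(np.uint8)
    n,l,s,ce=cv2.connectedComponentsWithStats(m);i=l[uv[1],uv[0]]
    b=(l==i).astype(np.uint8)
    ct=max(cv2.findContours(b,cv2.RETR_EXTERNAL,cv2.CHAIN_APPROX_NONE)[0],key=cv2.contourArea)[:,0,:]
    # push half a pixel outwards
    cc=ct.mean(0);
    w=plane(c,ct,z)*1000
    d=np.radians(ang);u=np.array([np.cos(d),np.sin(d)]);v=np.array([-u[1],u[0]])
    P=np.c_[w@u,w@v];lo,hi=P.min(0),P.max(0)
    r={}
    for k,ax,val in(("a-",0,lo),("a+",0,hi),("b-",1,lo),("b+",1,hi)):
        o=1-ax
        q=P[(np.abs(P[:,ax]-val[ax])<5)&(P[:,o]>lo[o]+inset)&(P[:,o]<hi[o]-inset)]
        p=np.polyfit(q[:,o],q[:,ax],1);r[k]=(np.median(q[:,ax]).round(1),np.degrees(np.arctan(p[0])).round(2),len(q))
    print(r)
    a=(r["a-"][0]+r["a+"][0])/2;bb=(r["b-"][0]+r["b+"][0])/2
    print("centre",(a*u+bb*v).round(1),"L",r["a+"][0]-r["a-"][0],"W",r["b+"][0]-r["b-"][0],"b0",bb,"a0",a)
E
python3 - <<'E'
from mat import *
c=cam("wrist");cv2.imwrite("pics/w5.png",c["bgr"]);go(455,-45,175,-63.6)
p=proj(c,[[.5394,-.0045,.023]])[0].astype(int);print(p)
edges(c,p,.023,80,26.4)
E
```

```text
shift [ 3.52  1.67 -5.1 ] turn [ 0.3 -0.1 -0.1] yaw -63.5 pos [419.8 -61.7 226. ] f [ 0.1 -0.3 -1.8] w 60.8 j7 -1.33 t 8.5
[317  55]
{'a-': (np.float64(408.6), np.float64(-0.57), 80), 'a+': (np.float64(545.2), np.float64(-0.39), 80), 'b-': (np.float64(-293.3), np.float64(0.17), 112), 'b+': (np.float64(-194.1), np.float64(0.12), 111)}
centre [535.5  -6.2] L 136.60000000000002 W 99.20000000000002 b0 -243.7 a0 476.90000000000003
```

View pics/w5.png

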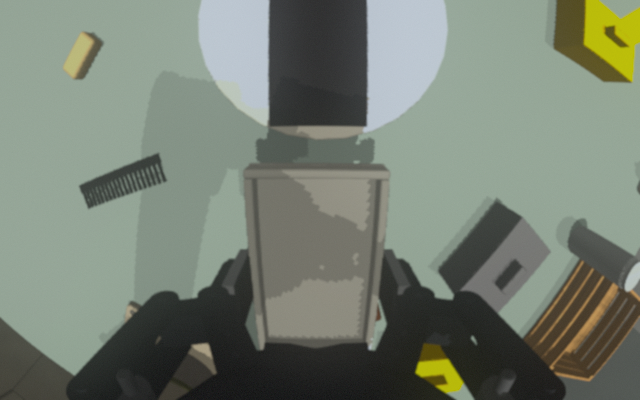

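```bash
python3 - <<'E'
from h import *
c=cam("wrist");crop(c,316,200,60,"pics/w6.png",6)
T=c["obs"]["position"];M=R.from_quat(c["obs"]["ee_rot"]).as_matrix()
for uv in [(245,166),(316,165),(389,166),(258,348),(376,348)]:
    p=plane(c,[uv],T[2]+.0007)[0]-T[:2]; q=np.r_[p,.0007]@M;print(uv,(q*1000).round(1))
E
```

```text
(245, 166) [-29.5 -52.8  -1. ]
(316, 165) [ -0.2 -53.   -0.9]
(389, 166) [ 30.  -52.9  -0.8]
(258, 348) [-31.8  46.2  -0.7]
(376, 348) [32.8 46.5 -0.4]
```

View pics/w6.png

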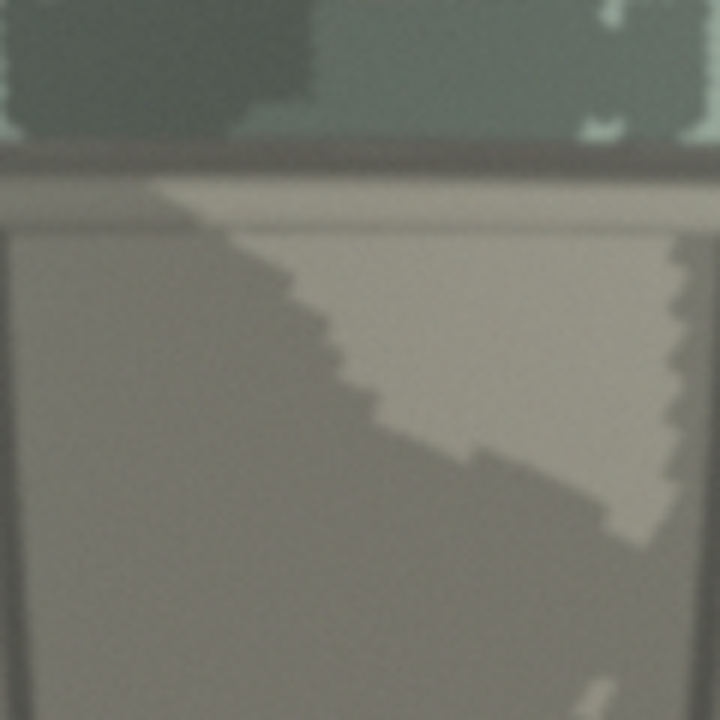

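```bash
python3 -m pendant '[[[4,1.9,-2],[0,0,0],120],[[4,1.9,-4],[0,0,0],120],[[4,1.9,-4],[0.3,-0.1,0],120],[[0,0,-2],[0,0,0],120],[[0,0,0],[0,0,0],120],[[0,0,0],[0,0,0],120]]' >/dev/null;  python3 - <<'E'
from h import *
go(539.6,-4.3,45,-63.4)
E
```

```text
shift [ 3.45  0.6  -9.87] turn [ 0.3 -0.5 -0.6] yaw -62.8 pos [505.1 -10.3 143.7] f [ 0.4 -0.  -2. ] w 60.6 j7 -0.89 t 9.3
```

```bash
python3 -m pendant '[[[1.8,0.3,-2],[0.3,-0.5,-0.6],120],[[1.7,0.3,-2],[0,0,0],120],[[0,0,-2],[0,0,0],120],[[0,0,0],[0,0,0],120],[[0,0,0],[0,0,0],120]]' >/dev/null;  python3 - <<'E'
from h import *
go(539.6,-4.3,45,-63.4)
E
```

```text
shift [-0.29 -0.11 -4.24] turn [-0.4  0.5 -0. ] yaw -63.4 pos [542.5  -3.2  87.4] f [-0.2  0.9 -1.8] w 60.8 j7 -0.79 t 9.925
```

```bash
python3 -m pendant '[[[-0.3,-0.1,-1.4],[-0.4,0.5,0],120],[[0,0,-1.4],[0,0,0],120],[[0,0,-1.2],[0,0,0],120],[[0,0,0],[0,0,0],120],[[0,0,0],[0,0,0],120]]' >/dev/null;  python3 - <<'E'
from h import *
go(539.6,-4.3,40,-63.4)
c=cam("top");crop(c,323,190,45,"pics/t7.png",7)
E
```

```text
shift [ 0.06 -0.04 -0.55] turn [-0.   0.  -0.1] yaw -63.3 pos [539.   -3.9  45.5] f [ 0.5 -0.2 -1.7] w 60.7 j7 -0.75 t 10.55
```

```bash
python3 - <<'E'
from h import *
c=cam("wrist");cv2.imwrite("pics/w7.png",c["bgr"])
E
```

```text
(no output)
```

View pics/w7.png

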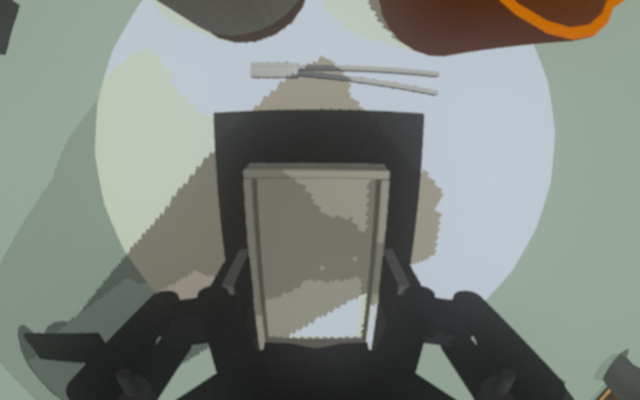

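```bash
python3 - <<'E'
from h import *
c=cam("wrist")
T=c["obs"]["position"];M=R.from_quat(c["obs"]["ee_rot"]).as_matrix()
def tl(uv,z):
    p=plane(c,[uv],z)[0]-T[:2];return (np.r_[p,z-T[2]]@M*1000).round(1)
for uv in [(214.5,113.5),(423.5,113.5),(316,112),(218,180),(421,180)]:print(uv,tl(uv,.023))
for uv in [(244,169),(316,169),(389,169)]:print('rim',uv,tl(uv,T[2]+.0007))
E
```

```text
(214.5, 113.5) [-49.7 -75.1  22.7]
(423.5, 113.5) [ 52.4 -75.5  22.7]
(316, 112) [ -0.2 -74.3  22.7]
(218, 180) [-49.7 -41.7  22.7]
(421, 180) [ 53.2 -41.9  22.7]
rim (244, 169) [-30.1 -51.5  -0.6]
rim (316, 169) [ -0.2 -51.3  -0.7]
rim (389, 169) [ 30.1 -51.6  -0.7]
```

```bash
python3 -m pendant '[[[0.07,-0.13,-0.3],[0,0,0],120],[[0,0,-0.25],[0,0,0],120],[[0,0,-0.1],[0,0,0],120],[[0,0,0],[0,0,0],120]]';  python3 - <<'E'
from h import *
go(539.7,-5.2,38.3,-63.4)
E
```

```text
clock: 11.2
position: [0.5402, -0.0051, 0.0392]
ee_rot: [0.851, -0.525, 0.0, -0.001]
ft_force: [0.4, -0.1, -2.2]
grip_width: 0.717
shift [-0.05 -0.01 -0.09] turn [-0.1  0.1 -0.1] yaw -63.3 pos [540.2  -5.1  39.2] f [ 0.4 -0.1 -2.2] w 61.0 j7 -0.74 t 11.2
```

```bash
python3 -m pendant '[[[0,0,-0.1],[0,0,0],120],[[0,0,-0.1],[0,0,0],120],[[0,0,0],[0,0,0],120]]';  python3 - <<'E'
from h import *
go(539.7,-5.2,38.3,-63.4)
E
```

```text
clock: 11.58
position: [0.5405, -0.0051, 0.0384]
ee_rot: [0.851, -0.525, 0.0, -0.001]
ft_force: [0.4, -0.1, -1.1]
grip_width: 0.716
shift [-0.08 -0.01 -0.01] turn [-0.1  0.1 -0.1] yaw -63.3 pos [540.5  -5.1  38.4] f [ 0.4 -0.1 -1.1] w 60.8 j7 -0.73 t 11.575
```

```bash
python3 -m pendant '[[[-0.05,0,-0.1],[0,0,0],120],[[0,0,-0.05],[0,0,0],120],[[0,0,0],[0,0,0],120]]';  python3 -m pendant '[[[0,0,0],[0,0,0],60],[[0,0,0],[0,0,0],40],[[0,0,0],[0,0,0],40],[[0,0,0],[0,0,0],40]]'; python3 - <<'E'
from h import *
go(539.7,-5.2,38.3,-63.4)
E
```

```text
clock: 11.95
position: [0.5405, -0.0051, 0.0383]
ee_rot: [0.851, -0.525, 0.0, -0.002]
ft_force: [-0.2, 0.8, -0.2]
grip_width: 0.715
clock: 12.45
position: [0.541, -0.0051, 0.0383]
ee_rot: [0.851, -0.525, 0.001, -0.002]
ft_force: [-0.4, 0.5, 0.5]
grip_width: 0.837
shift [-0.13 -0.01  0.  ] turn [-0.2  0.2 -0.1] yaw -63.3 pos [541.   -5.1  38.3] f [-0.4  0.5  0.5] w 71.2 j7 -0.73 t 12.45
```

Released. I'll lift straight up and check the dish.

```bash
python3 -m pendant '[[[0,0,1.5],[0,0,0],40],[[0,0,4],[0,0,0],40],[[0,0,5],[0,0,0],40],[[0,0,4],[0,0,0],40],[[-2,-1,0],[0,0,0],0],[[-2,-1,0],[0,0,0],0],[[0,0,0],[0,0,0],0]]'>/dev/null; python3 - <<'E'
from h import *
go(595,315,180,-88)
c=cam("wrist");cv2.imwrite("pics/w8.png",c["bgr"])
E
```

```text
shift [ 9.47 34.28 -1.28] turn [ -0.2   0.4 -24.5] yaw -63.5 pos [500.3 -27.8 192.8] f [0.6 0.4 0.1] w 85.1 j7 -0.95 t 13.325
```

View pics/w8.png

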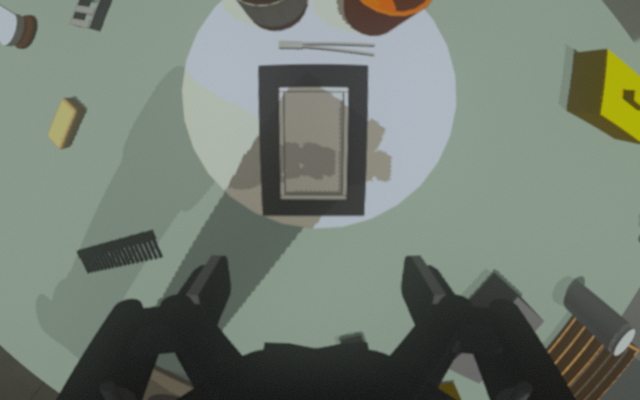

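```bash
cat >> mat.py <<'E'
def dishmat(c,dm=26.5):
    V=c["bgr"].max(2)
    p=proj(c,[[.5394,-.0045,.023]])[0].astype(int);print(p)
    n,l,s,ce=cv2.connectedComponentsWithStats((V<80).astype(np.uint8))
    q=proj(c,[[.5394+.065*.8957,-.0045+.065*.4446,.023]])[0].astype(int)
    b=(l==l[q[1],q[0]]).astype(np.uint8)
    cs,_=cv2.findContours(b,cv2.RETR_CCOMP,cv2.CHAIN_APPROX_NONE)
    cs=sorted(cs,key=cv2.contourArea,reverse=True)
    for ct,z in((cs[0],.023),(cs[1],.039)):
        w=plane(c,ct[:,0,:],z)*1000
        (x,y),(a,bb),an=cv2.minAreaRect(w.astype(np.float32))
        if a<bb:a,bb,an=bb,a,an+90
        print((round(x,1),round(y,1)),round(a,1),round(bb,1),round((an+90)%180-90,1))
E
python3 - <<'E'
from mat import *
c=cam("wrist");dishmat(c)
c=cam("top");dishmat(c);crop(c,323,190,45,"pics/t8.png",7)
E
```

```text
[313 143]
(539.9, -4.0) 147.1 102.3 26.6
(540.5, -4.5) 106.5 65.1 26.6
[322 190]
(533.8, 82.9) 1785.8 1172.6 -89.1
(417.4, -686.3) 214.2 201.2 -89.4
```

View pics/t8.png

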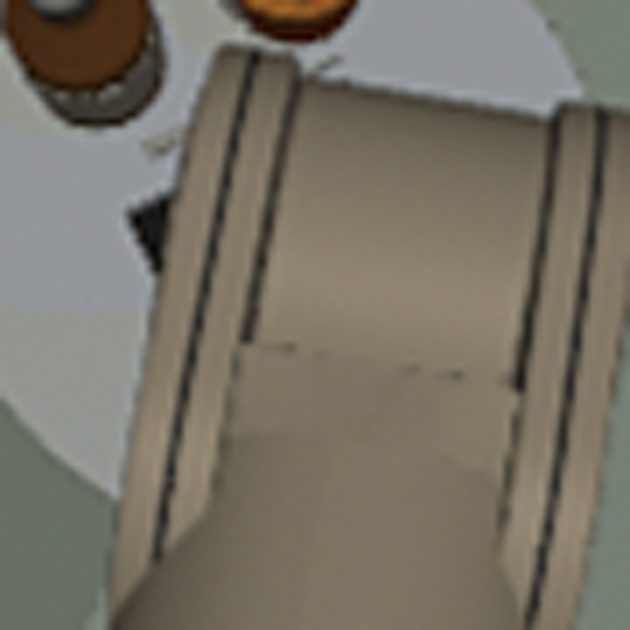

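```bash
python3 -m pendant '[[[1.3,5.2,2],[0,0,-4],0],[[1.3,5.7,1],[0,0,-4],0],[[1.4,5.9,0],[0,0,-4],0],[[1.4,5.9,0],[0,0,-4],0],[[1.4,5.9,0],[0,0,-4],0],[[1.4,5.9,0],[0,0,-4],0],[[0,0,0],[0,0,0],0],[[0,0,0],[0,0,0],0]]'>/dev/null; python3 - <<'E'
from h import *
go(595,315,180,-88)
c=cam("wrist");cv2.imwrite("pics/w9.png",c["bgr"]);print(proj(c,[[.5949,.3153,.024]]))
E
```

```text
shift [ 0.9  -1.68 -3.72] turn [ 0.3  0.2 -0.1] yaw -87.9 pos [586.  331.8 217.2] f [-0.2 -0.3 -0.4] w 84.9 j7 -1.74 t 14.475
[[330.75460609 174.62003518]]
```

View pics/w9.png

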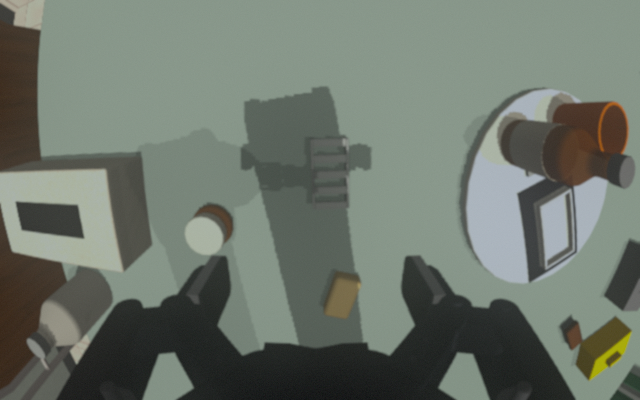

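```bash
python3 -m pendant '[[[0.9,-1.7,-3],[0.3,0.2,0],30],[[0,0,-4],[0,0,0],60],[[0,0,-1.5],[0,0,0],80],[[0,0,0],[0,0,0],80],[[0,0,0],[0,0,0],80]]'>/dev/null; python3 - <<'E'
from h import *
go(595,315,130,-88)
c=cam("wrist");cv2.imwrite("pics/w10.png",c["bgr"]);print(proj(c,[[.5949,.3153,.024]]))
crop(c,320,190,75,"pics/w10c.png",4)
E
```

```text
shift [-0.11  0.28 -0.3 ] turn [-0.2  0.1  0.1] yaw -88.1 pos [596.1 312.2 133. ] f [ 0.3  0.3 -0.2] w 58.3 j7 -1.66 t 15.15
[[312.34855385 207.64955678]]
```

View pics/w10c.png

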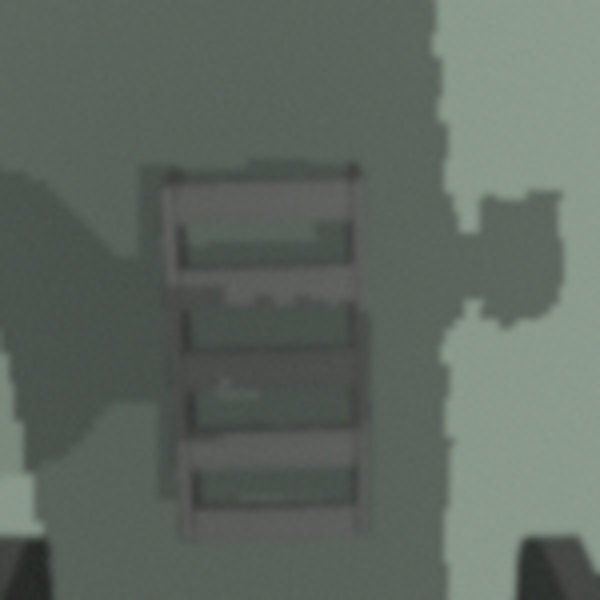

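```bash
python3 - <<'E'
from h import *
c=cam("wrist")
q=np.array([(165,182),(358,180),(368,538),(182,542)])/4+[245,115]
w=plane(c,q,.024)*1000;print(w.round(1));print(cv2.minAreaRect(w.astype(np.float32)),w.mean(0))
L=w[0]+w[1]-w[2]-w[3];print(np.degrees(np.arctan2(L[1],L[0])))
E
```

```text
[[632.2 336.5]
 [633.8 299.6]
 [558.8 293.5]
 [556.4 332.5]]
((595.359619140625, 315.0250549316406), (75.8384780883789, 39.0163688659668), 3.0704240798950195) [595.3245712  315.54252132]
3.8573548304507494
```

```bash
python3 -m pendant '[[[-0.1,0.3,-3],[-0.2,0.1,1.2],80],[[0,0,-3],[0,0,0],80],[[0,0,-2],[0,0,0],80],[[0,0,0],[0,0,0],80],[[0,0,0],[0,0,0],80]]'>/dev/null; python3 - <<'E'
from h import *
go(595.3,315.4,28.5,-86.9)
c=cam("wrist");crop(c,320,230,90,"pics/w11.png",4)
E
```

```text
shift [-0.22 -0.18 -2.78] turn [-0.2  0.3 -0.2] yaw -86.7 pos [597.5 317.2  56.3] f [-0.2  0.5  0.4] w 58.3 j7 -1.61 t 15.875
```

View pics/w11.png

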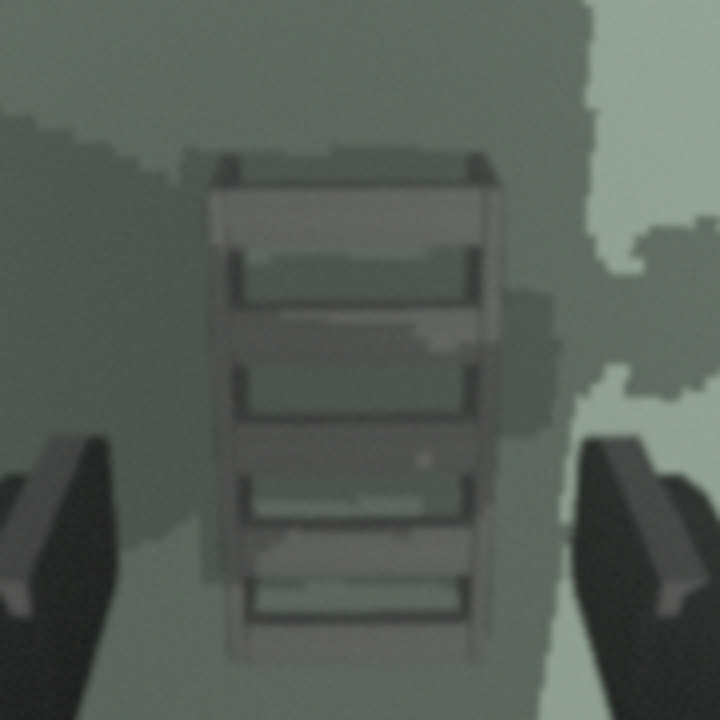

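```bash
python3 - <<'E'
from h import *
c=cam("wrist")
q=np.array([(210,188),(497,188),(488,660),(230,662)])/4+[230,140]
w=plane(c,q,.024)*1000;print(w.round(1));print(cv2.minAreaRect(w.astype(np.float32)),w.mean(0))
E
python3 -m pendant '[[[-0.2,-0.15,-1.4],[-0.2,0.3,-0.2],80],[[0,0,-1],[0,0,0],80],[[0,0,0],[0,0,0],80],[[0,0,0],[0,0,0],80]]'>/dev/null; python3 - <<'E'
from h import *
go(595.3,315.4,28.5,-86.9)
E
```

```text
[[631.8 337. ]
 [634.  299.3]
 [559.5 292.7]
 [556.8 332.6]]
((595.5948486328125, 315.19683837890625), (75.10016632080078, 39.929813385009766), 3.8716213703155518) [595.50675867 315.39657347]
shift [-0.02 -0.04 -0.27] turn [-0.1  0.   0. ] yaw -86.9 pos [595.5 315.8  31.2] f [0.7 0.3 0.4] w 58.3 j7 -1.6 t 16.475
```

```bash
python3 -m pendant '[[[0,-0.04,-0.28],[-0.1,0,0.6],80],[[0,0,0],[0,0,0],80],[[0,0,0],[0,0,0],180],[[0,0,0],[0,0,0],180],[[0,0,0],[0,0,0],180],[[0,0,0],[0,0,0],180]]' 40; python3 - <<'E'
from h import *
go(595.3,315.4,28.5,-86.9)
c=cam("scene");crop(c,423,187,35,"pics/s12.png",8)
E
```

```text
clock: 17.23
position: [0.5959, 0.3155, 0.029]
ee_rot: [0.73, -0.684, 0.001, -0.0]
ft_force: [-0.1, -0.3, -0.1]
grip_width: 0.456
shift [-0.06 -0.01 -0.05] turn [ 0.   0.1 -0.6] yaw -86.3 pos [595.9 315.5  29. ] f [-0.1 -0.3 -0.1] w 38.8 j7 -1.59 t 17.225
```

View pics/s12.png

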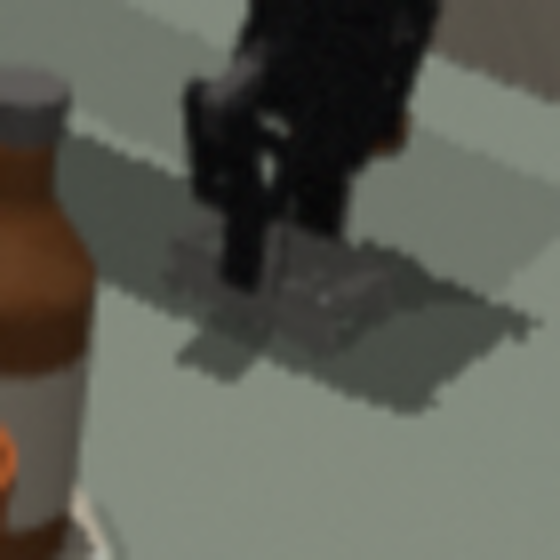

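```bash
python3 - <<'E'
from h import *
c=cam("scene")
for y in (295.5,287):
  for x in (585,607):
    print(y,x,[(((proj(c,[[x/1e3,y/1e3,z/1e3]])[0]-[388,152])*8).round()).tolist() for z in (0,12,14,24)])
E
```

```text
295.5 585 [[214.0, 301.0], [217.0, 274.0], [218.0, 270.0], [221.0, 247.0]]
295.5 607 [[259.0, 323.0], [263.0, 297.0], [264.0, 292.0], [267.0, 269.0]]
287 585 [[199.0, 308.0], [203.0, 281.0], [204.0, 277.0], [207.0, 254.0]]
287 607 [[245.0, 331.0], [249.0, 304.0], [250.0, 299.0], [253.0, 277.0]]
```

```bash
python3 -m pendant '[[[0,0,1],[0,0,0],180],[[0,0,5],[0,0,0],180],[[0,0,6],[0,0,0],180],[[-0.5,0,6],[0,0,0],180],[[-1.5,-3,3],[0,0,2],180],[[-1.5,-5.5,0],[0,0,4],180],[[-1.5,-5.8,0],[0,0,4],180],[[-1.5,-5.8,0],[0,0,4],180],[[-1.5,-5.8,0],[0,0,4],180],[[-1.5,-5.8,0],[0,0,4],180],[[0,0,0],[0,0,0],180],[[0,0,0],[0,0,0],180]]'; python3 - <<'E'
from h import *
go(540.3,-4.8,100,-63.4)
c=cam("wrist");cv2.imwrite("pics/w12.png",c["bgr"])
E
```

```text
clock: 18.82
position: [0.4959, -0.0137, 0.2487]
ee_rot: [0.849, -0.528, -0.001, -0.005]
ft_force: [0.3, 0.8, -0.8]
grip_width: 0.45
shift [  4.44   0.89 -14.87] turn [-0.5  0.2  0.4] yaw -63.8 pos [495.9 -13.7 248.7] f [ 0.3  0.8 -0.8] w 38.3 j7 -1.13 t 18.825
```

View pics/w12.png

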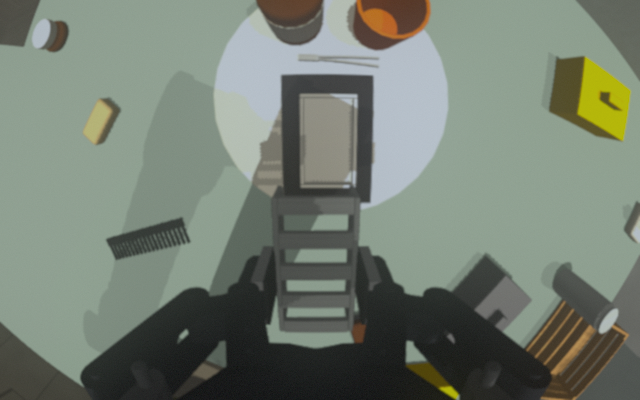

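```bash
python3 -m pendant '[[[2,0.4,-4],[-0.3,0.1,0.2],180],[[2,0.4,-4],[-0.2,0.1,0.2],180],[[0.4,0,-3],[0,0,0],180],[[0,0,-3],[0,0,0],180],[[0,0,0],[0,0,0],180],[[0,0,0],[0,0,0],180]]' >/dev/null; python3 - <<'E'
from h import *
go(540.3,-4.8,75,-63.4)
E
```

```text
shift [ 0.25 -0.54 -3.99] turn [-0.1 -0.2 -0.5] yaw -62.9 pos [537.8   0.6 114.9] f [ 0.6  0.9 -0.2] w 38.4 j7 -0.8 t 19.625
```

```bash
python3 -m pendant '[[[0.25,-0.54,-1.4],[-0.1,-0.2,-0.5],180],[[0,0,-1.4],[0,0,0],180],[[0,0,-0.9],[0,0,0],180],[[0,0,0],[0,0,0],180],[[0,0,0],[0,0,0],180]]' >/dev/null; python3 - <<'E'
from h import *
go(540.3,-4.8,57,-63.4)
c=cam("wrist");crop(c,320,200,110,"pics/w13.png",4)
E
```

```text
shift [-0.14 -0.04 -2.03] turn [-0.   0.2 -0.1] yaw -63.3 pos [541.7  -4.4  77.3] f [ 0.3  0.1 -0.7] w 38.9 j7 -0.76 t 20.25
```

View pics/w13.png

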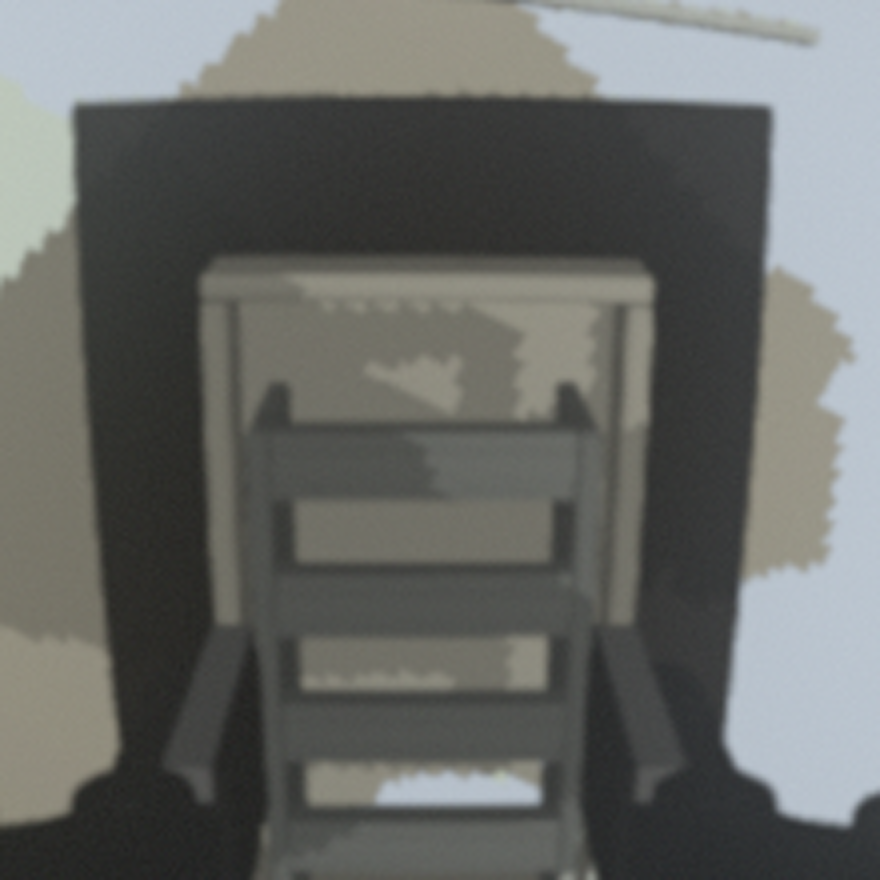

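```bash
python3 -m pendant '[[[-0.1,-0.04,-0.7],[0,0.2,0],180],[[0,0,-0.6],[0,0,0],180],[[0,0,-0.5],[0,0,0],180],[[0,0,0],[0,0,0],180]]'; python3 - <<'E'
from h import *
go(540.3,-4.8,57,-63.4)
E
```

```text
clock: 20.8
position: [0.5407, -0.0046, 0.0583]
ee_rot: [0.851, -0.525, -0.0, -0.0]
ft_force: [-0.0, 0.3, -0.2]
grip_width: 0.455
shift [-0.04 -0.02 -0.13] turn [-0.   0.  -0.1] yaw -63.3 pos [540.7  -4.6  58.3] f [-0.   0.3 -0.2] w 38.7 j7 -0.74 t 20.8
```

```bash
python3 -m pendant '[[[0,0,-0.1],[0,0,0],180],[[0,0,-0.1],[0,0,0],180],[[0,0,0],[0,0,0],180]]'; python3 -m pendant '[[[0,0,-0.05],[0,0,0],180],[[0,0,0],[0,0,0],180]]'
```

```text
clock: 21.18
position: [0.5409, -0.0046, 0.0564]
ee_rot: [0.851, -0.525, 0.0, -0.001]
ft_force: [0.2, -0.5, -0.8]
grip_width: 0.452
clock: 21.42
position: [0.541, -0.0046, 0.056]
ee_rot: [0.851, -0.525, 0.0, -0.001]
ft_force: [0.3, 0.4, -0.6]
grip_width: 0.456
```

```bash
python3 -m pendant '[[[0,0,-0.1],[0,0,0],180],[[0,0,0],[0,0,0],180]]'; python3 - <<'E'
from h import *
c=cam("scene");crop(c,340,215,45,"pics/s14.png",8)
E
```

```text
clock: 21.68
position: [0.5413, -0.0046, 0.056]
ee_rot: [0.851, -0.525, -0.0, -0.001]
ft_force: [-0.5, -0.1, -0.9]
grip_width: 0.453
```

View pics/s14.png

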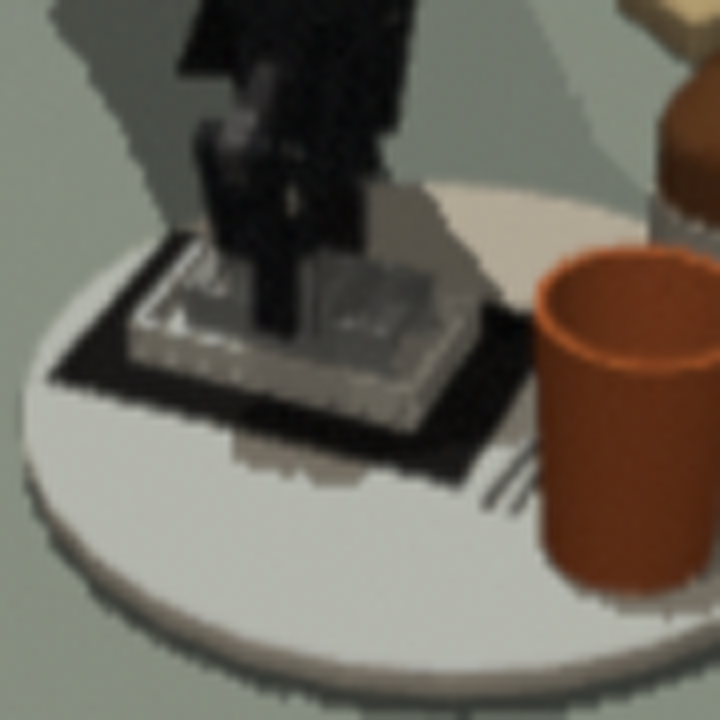

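```bash
python3 -m pendant '[[[0,0,0],[0,0,0],125],[[0,0,0],[0,0,0],105],[[0,0,0],[0,0,0],105],[[0,0,0],[0,0,0],105]]';python3 -m pendant '[[[0,0,1],[0,0,0],105],[[0,0,4],[0,0,0],105],[[0,0,5],[0,0,0],60],[[0,0,4],[0,0,0],0],[[-2,-1,0],[0,0,0],0],[[-2,-1,0],[0,0,0],0],[[0,0,0],[0,0,0],0]]'>/dev/null; python3 - <<'E'
from mat import *
go(438,290,180,-102)
c=cam("wrist");dishmat(c);p=proj(c,[[.54,-.005,.03]])[0].astype(int);crop(c,p[0],p[1],70,"pics/w15.png",5)
E
```

```text
clock: 22.22
position: [0.5414, -0.0046, 0.0558]
ee_rot: [0.851, -0.525, 0.0, -0.001]
ft_force: [-0.3, -0.2, -1.1]
grip_width: 0.589
shift [-6.25 31.68 -2.34] turn [ -0.1   0.2 -38.5] yaw -63.5 pos [500.5 -26.8 203.4] f [0.9 1.4 0.1] w 85.0 j7 -0.95 t 23.1
[313 141]
(540.2, -3.6) 146.5 102.4 26.7
(540.0, -4.8) 107.4 64.7 26.6
```

View pics/w15.png

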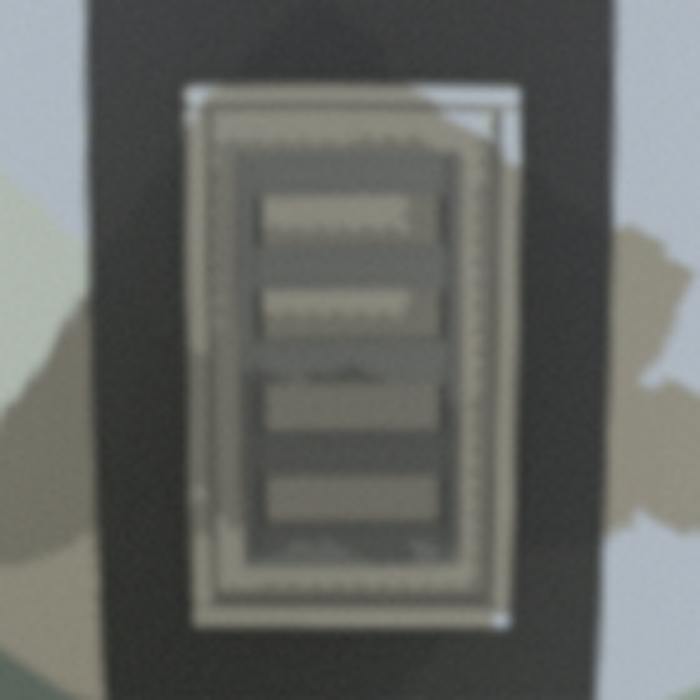

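```bash
python3 - <<'E'
from mat import *
c=cam("wrist");p=proj(c,[[.54,-.005,.03]])[0].astype(int)
q=np.array([(238,155),(460,155),(458,560),(245,562)])/5+p-70
w=plane(c,q,.052)*1000;print(w.round(1),w.mean(0),cv2.minAreaRect(w.astype(np.float32)))
E
python3 -m pendant '[[[-0.3,5,1],[0,0,-5.5],0],[[-0.8,5.5,0],[0,0,-5.5],0],[[-0.8,5.5,0],[0,0,-5.5],0],[[-0.8,5.5,0],[0,0,-5.5],0],[[-0.8,5.5,0],[0,0,-5.5],0],[[-0.8,5,0],[0,0,-5.5],0],[[0,0,0],[0,0,-3],0],[[0,0,0],[0,0,0],0]]'>/dev/null; python3 - <<'E'
from h import *
go(438,290.5,180,-103.3)
c=cam("wrist");cv2.imwrite("pics/w16.png",c["bgr"]);print(proj(c,[[.438,.2905,.024]]))
E
```

```text
[[565.1  30.2]
 [582.6  -4.7]
 [516.9 -38.2]
 [499.   -3.3]] [540.92130422  -3.9993943 ] ((540.937744140625, -4.02471923828125), (74.15794372558594, 39.199920654296875), 26.903995513916016)
shift [-2.01 -1.93 -3.34] turn [ 0.5  0.4 -3. ] yaw -100.3 pos [458.1 309.8 213.4] f [ 0.5 -1.1 -0.6] w 84.6 j7 -2.12 t 24.2
[[335.91462291 199.02049101]]
```

View pics/w16.png

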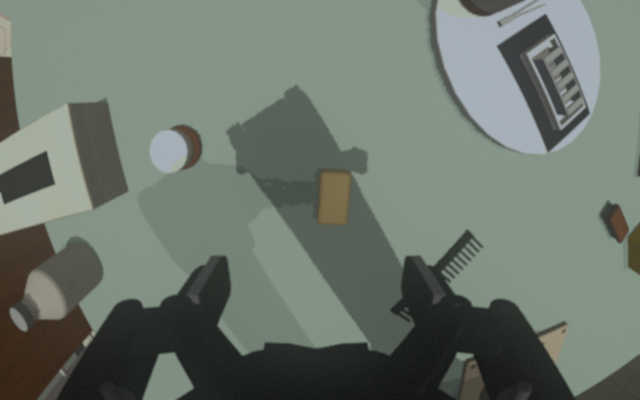

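```bash
python3 -m pendant '[[[-1.2,-1.2,-3],[0.5,0.4,-3],40],[[-0.8,-0.7,-3],[0,0,0],70],[[0,0,-1.5],[0,0,0],90],[[0,0,0],[0,0,0],90],[[0,0,0],[0,0,0],90]]'>/dev/null; python3 - <<'E'
from h import *
go(438,290.5,130,-103.3)
c=cam("wrist");p=proj(c,[[.438,.2905,.024]])[0].astype(int)
b=cv2.cvtColor(c["bgr"],cv2.COLOR_BGR2LAB).astype(int)
m=box((b[...,2]>140),p[0],p[1],60)
print(p,rect(c,m,.022,p))
v=c["bgr"];cs,_=cv2.findContours(m,cv2.RETR_EXTERNAL,cv2.CHAIN_APPROX_NONE);cv2.drawContours(v,cs,-1,(0,0,255),1);crop(c,p[0],p[1],60,"pics/w17.png",5)
E
```

```text
shift [-0.19  0.   -0.79] turn [-0.2  0.1 -0.1] yaw -103.2 pos [439.9 290.5 137.9] f [-0.2 -0.3  0.1] w 55.1 j7 -2.11 t 24.875
[316 206] {'c': (439.6, 291.6), 'L': 60.1, 'W': 32.5, 'ang': -13.2, 'px': (np.float64(315.0), np.float64(203.0)), 'n': 2709}
```

View pics/w17.png

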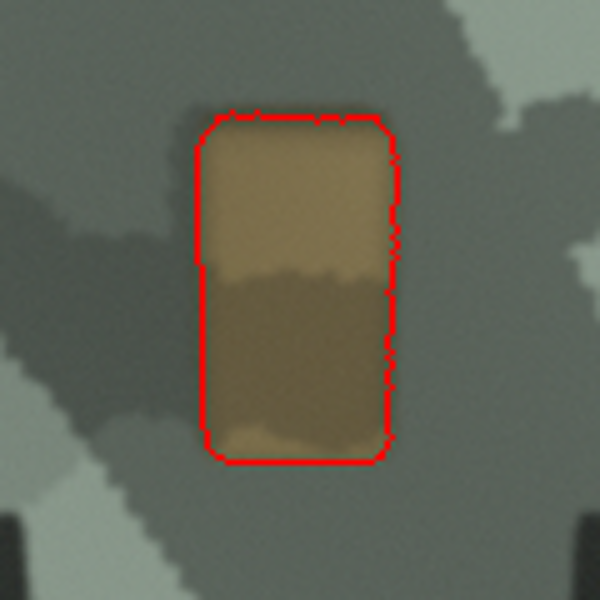

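```bash
python3 -m pendant '[[[0,0.1,-4],[-0.2,0.1,0],90],[[0,0,-4],[0,0,0],90],[[0,0,-1.5],[0,0,0],90],[[0,0,0],[0,0,0],90],[[0,0,0],[0,0,0],90]]'>/dev/null; python3 - <<'E'
from h import *
go(439.4,291.6,22,-103.2)
E
```

```text
shift [-0.42 -0.33 -2.37] turn [-0.3  0.3 -0.1] yaw -103.1 pos [443.6 294.9  45.7] f [-0.3  0.2  0.2] w 54.6 j7 -2.0 t 25.55
```

```bash
python3 -m pendant '[[[-0.42,-0.33,-0.4],[-0.3,0.3,0],90],[[0,0,-0.7],[0,0,0],90],[[0,0,-0.7],[0,0,0],90],[[0,0,-0.5],[0,0,0],90],[[0,0,0],[0,0,0],90]]'>/dev/null; python3 - <<'E'
from h import *
go(439.4,291.6,22,-103.2)
c=cam("wrist");crop(c,320,220,90,"pics/w18.png",4)
E
```

```text
shift [-0.03 -0.08 -0.1 ] turn [-0.1  0.1 -0.2] yaw -103.0 pos [439.7 292.4  23. ] f [ 0.4 -0.4  0.4] w 54.7 j7 -1.98 t 26.175
```

View pics/w18.png

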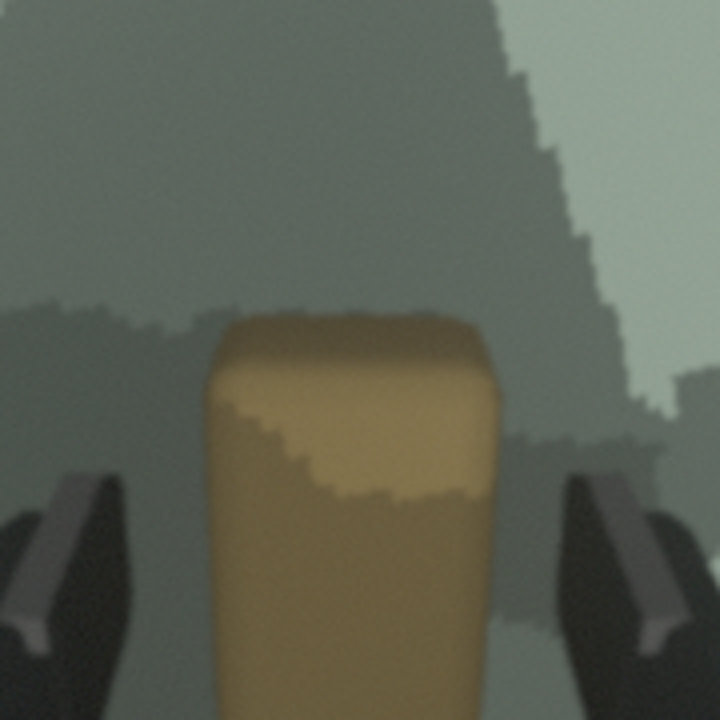

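Centred, so I'll close on it.

```bash
python3 -m pendant '[[[0,-0.05,-0.1],[0,0,0],90],[[0,0,0],[0,0,0],200],[[0,0,0],[0,0,0],200],[[0,0,0],[0,0,0],200],[[0,0,0],[0,0,0],200]]' 40; python3 - <<'E'
from h import *
go(439.4,291.6,22,-103.2)
E
python3 -m pendant '[[[0,0,1],[0,0,0],200],[[0,0,5],[0,0,0],200],[[0,0,5],[0,0,0],200],[[0,0,5],[0,0,0],200],[[1,-4,3],[0,0,4],200],[[1,-5.2,1],[0,0,5],200],[[1,-5.5,0],[0,0,5],200],[[1,-5.5,0],[0,0,5],200],[[1,-5.5,0],[0,0,5],200],[[1,-5,0],[0,0,5],200],[[0,0,0],[0,0,5],200],[[0,0,0],[0,0,0],200]]'; python3 - <<'E'
from h import *
go(540.6,-4.4,120,-63.3)
c=cam("wrist");cv2.imwrite("pics/w19.png",c["bgr"])
E
```

```text
clock: 26.85
position: [0.4402, 0.2921, 0.0225]
ee_rot: [-0.622, 0.783, 0.0, 0.002]
ft_force: [0.7, -0.5, -0.4]
grip_width: 0.389
shift [-0.08 -0.05 -0.05] turn [-0.2  0.2 -0.2] yaw -103.0 pos [440.2 292.1  22.5] f [ 0.7 -0.5 -0.4] w 33.1 j7 -1.98 t 26.85
clock: 28.35
position: [0.4999, -0.0289, 0.2328]
ee_rot: [0.827, -0.563, -0.002, -0.005]
ft_force: [-0.3, 0.1, -0.1]
grip_width: 0.39
shift [  4.07   2.45 -11.28] turn [-0.6  0.1  5.2] yaw -68.5 pos [499.9 -28.9 232.8] f [-0.3  0.1 -0.1] w 33.1 j7 -1.1 t 28.35
```

View pics/w19.png

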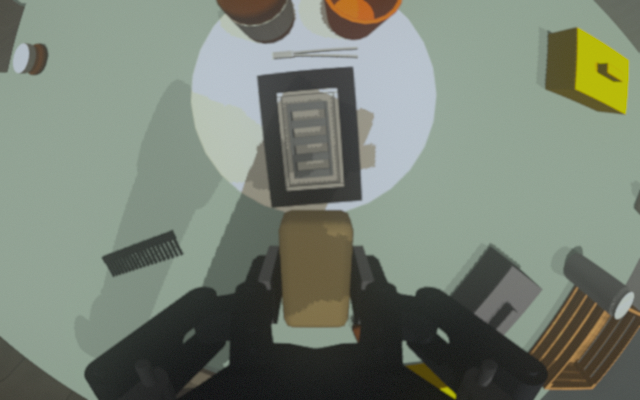

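```bash
python3 -m pendant '[[[2,1.2,-3],[-0.3,0.1,2.6],200],[[2,1.2,-3],[-0.3,0,2.6],200],[[0,0,-2.5],[0,0,0],200],[[0,0,-2],[0,0,0],200],[[0,0,0],[0,0,0],200],[[0,0,0],[0,0,0],200]]' >/dev/null; python3 - <<'E'
from h import *
go(540.9,-4.2,90,-63.3)
E
```

```text
shift [-0.13 -0.63 -3.75] turn [-0.4  0.3 -0.2] yaw -63.1 pos [542.2   2.1 127.5] f [-0.3  1.  -1.4] w 32.9 j7 -0.82 t 29.15
```

```bash
python3 -m pendant '[[[-0.13,-0.63,-1.3],[-0.4,0.3,-0.2],200],[[0,0,-1.3],[0,0,0],200],[[0,0,-1],[0,0,0],200],[[0,0,0],[0,0,0],200],[[0,0,0],[0,0,0],200]]' >/dev/null; python3 - <<'E'
from h import *
go(540.9,-4.2,75,-63.3)
c=cam("wrist");crop(c,320,200,110,"pics/w20.png",4)
E
```

```text
shift [-0.04  0.03 -1.54] turn [-0.   0.1  0.1] yaw -63.4 pos [541.3  -4.5  90.4] f [-0.3  0.4 -0.7] w 33.0 j7 -0.78 t 29.775
```

View pics/w20.png

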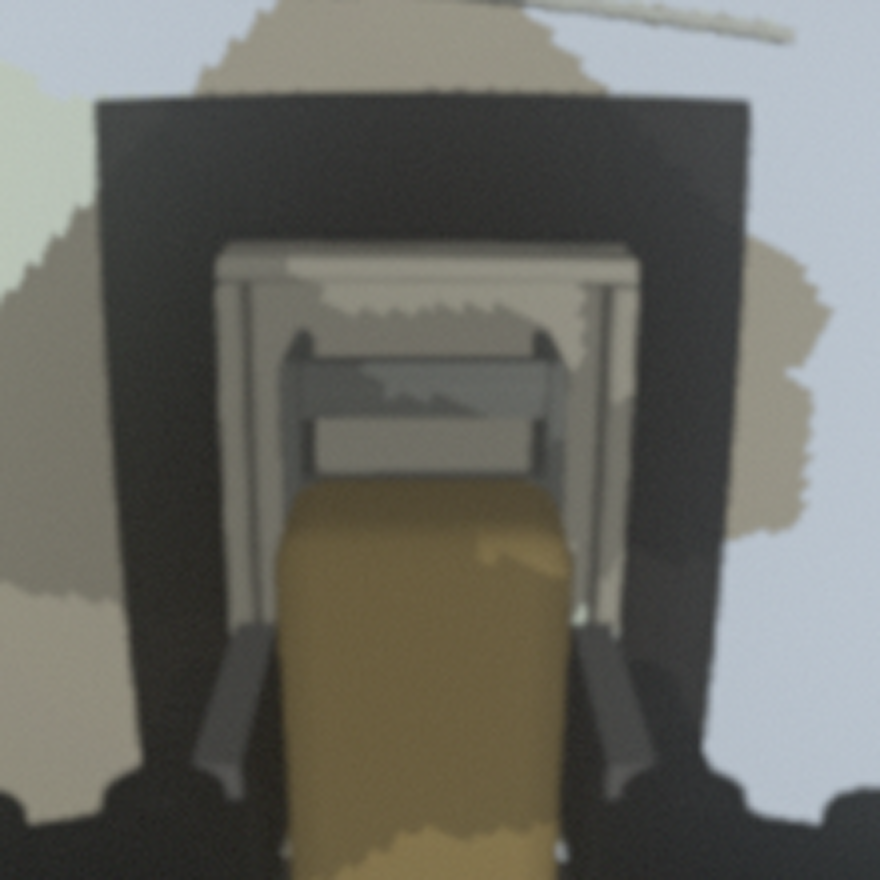

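Soap and rack are aligned. Lowering now.

```bash
python3 -m pendant '[[[-0.05,0,-0.6],[0,0.1,0],200],[[0,0,-0.5],[0,0,0],200],[[0,0,-0.2],[0,0,0],200],[[0,0,0],[0,0,0],200]]'; python3 -m pendant '[[[0,0,-0.15],[0,0,0],200],[[0,0,-0.1],[0,0,0],200],[[0,0,0],[0,0,0],200]]'; python3 - <<'E'
from h import *
go(540.9,-4.2,75,-63.3)
E
```

```text
clock: 30.32
position: [0.541, -0.0043, 0.0768]
ee_rot: [0.851, -0.525, -0.0, -0.0]
ft_force: [0.5, 0.6, -1.0]
grip_width: 0.387
clock: 30.7
position: [0.5412, -0.0043, 0.0743]
ee_rot: [0.851, -0.525, -0.0, -0.0]
ft_force: [-0.0, 0.2, -0.9]
grip_width: 0.386
shift [-0.03  0.01  0.07] turn [-0.  0.  0.] yaw -63.3 pos [541.2  -4.3  74.3] f [-0.   0.2 -0.9] w 32.8 j7 -0.76 t 30.7
```

```bash
python3 -m pendant '[[[-0.03,0,-0.1],[0,0,0],200],[[0,0,0],[0,0,0],200]]'; python3 -m pendant '[[[0,0,-0.1],[0,0,0],200],[[0,0,0],[0,0,0],200]]'; 
```

```text
clock: 30.95
position: [0.5411, -0.0044, 0.0736]
ee_rot: [0.851, -0.525, 0.0, -0.001]
ft_force: [0.0, -0.2, -0.0]
grip_width: 0.388
clock: 31.2
position: [0.5412, -0.0044, 0.0736]
ee_rot: [0.851, -0.525, -0.0, -0.001]
ft_force: [0.1, -0.7, -1.2]
grip_width: 0.387
```

```bash
python3 -m pendant '[[[0,0,0],[0,0,0],140],[[0,0,0],[0,0,0],110],[[0,0,0],[0,0,0],110],[[0,0,0],[0,0,0],110]]';python3 -m pendant '[[[0,0,1],[0,0,0],110],[[0,0,4],[0,0,0],110],[[0,0,5],[0,0,0],60],[[0,0,3],[0,0,0],0],[[-2,-1,0],[0,0,0],0],[[-2,-1,0],[0,0,0],0],[[0,0,0],[0,0,0],0]]'>/dev/null; python3 - <<'E'
from mat import *
go(433,-317,230,-98)
c=cam("wrist");dishmat(c);p=proj(c,[[.54,-.005,.03]])[0].astype(int);crop(c,p[0],p[1],70,"pics/w21.png",5)
E
```

```text
clock: 31.7
position: [0.5413, -0.0043, 0.0734]
ee_rot: [0.851, -0.525, -0.0, -0.001]
ft_force: [0.6, 0.3, 0.3]
grip_width: 0.569
shift [ -6.76 -29.05   1.93] turn [ -0.1   0.2 -34.5] yaw -63.5 pos [500.6 -26.5 210.7] f [ 0.1 -0.1 -0.1] w 85.2 j7 -0.98 t 32.575
[314 140]
(540.2, -3.5) 146.6 102.4 26.7
(540.3, -4.8) 107.8 65.2 26.7
```

View pics/w21.png

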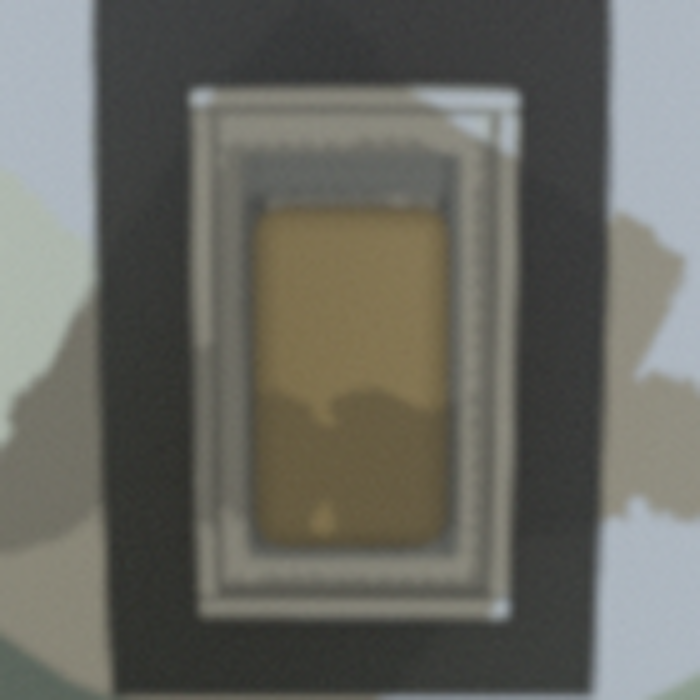

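```bash
python3 -m pendant '[[[-1.3,-5.5,1],[0,0,-6],0],[[-1.3,-5.8,1],[0,0,-6],0],[[-1.3,-5.8,0],[0,0,-6],0],[[-1.3,-5.8,0],[0,0,-6],0],[[-1.3,-5.5,0],[0,0,-6],0],[[0,0,0],[0,0,-5],0],[[0,0,0],[0,0,0],0]]'>/dev/null; python3 - <<'E'
from h import *
go(433,-317,200,-99)
c=cam("wrist");cv2.imwrite("pics/w22.png",c["bgr"])
t=cam("top")
q=np.array([(23,8),(53.2,13.5),(46.2,57.7),(16.2,51.5)])+[402,197]
w=plane(t,q,.063)*1000;print(w.mean(0),cv2.minAreaRect(w.astype(np.float32)))
E
```

```text
shift [-0.5  -0.02 -3.36] turn [0.4 0.3 0.1] yaw -99.1 pos [ 438.  -316.8  233.6] f [ 0.1  0.9 -0. ] w 84.8 j7 -0.9 t 33.5
[ 429.59021634 -324.91729693] ((429.185546875, -324.6230773925781), (85.42720031738281, 124.96956634521484), 80.39189147949219)
```

View pics/w22.png

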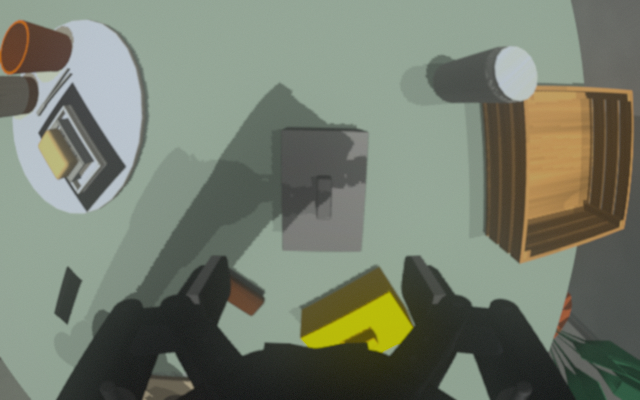

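```bash
python3 - <<'E'
from h import *
c=cam("wrist");crop(c,324,190,70,"pics/w23.png",5)
t=cam("top");crop(t,323,190,45,"pics/t23.png",7)
E
```

```text
(no output)
```

View pics/w23.png

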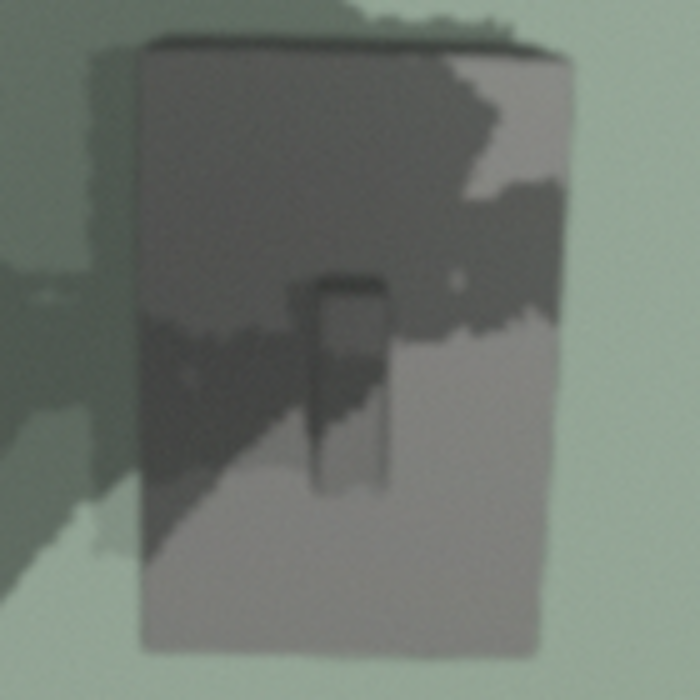

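View pics/t23.png

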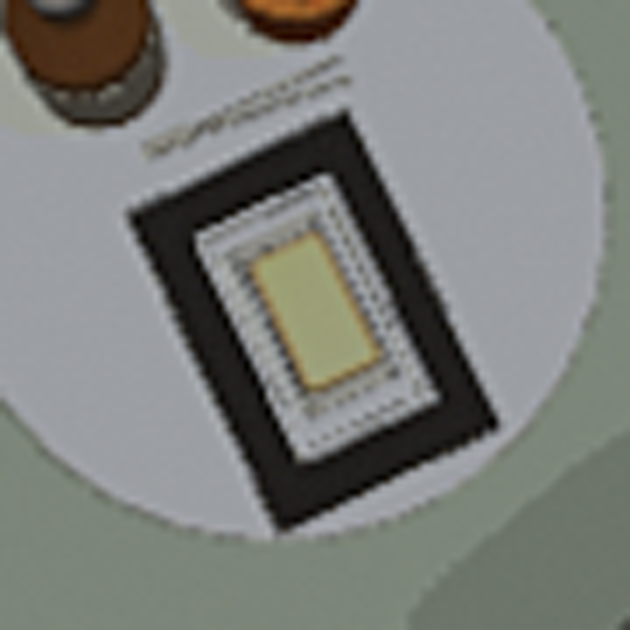

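```bash
python3 - <<'E'
from h import *
c=cam("wrist")
for n,q,z in(("top",[(142,50),(572,62),(540,656),(142,650)],.063),("bar",[(320,291),(388,291),(386,490),(314,490)],.083)):
    w=plane(c,np.array(q)/5+[254,120],z)*1000;print(n,w.round(1).tolist(),w.mean(0).round(1),cv2.minAreaRect(w.astype(np.float32)))
    L=w[0]+w[1]-w[2]-w[3];print(np.degrees(np.arctan2(L[1],L[0])))
E
```

```text
top [[500.0, -293.2], [485.4, -374.3], [362.6, -354.0], [377.3, -270.6]] [ 431.3 -323. ] ((431.3843994140625, -323.13861083984375), (84.71560668945312, 124.73902893066406), 79.97119903564453)
-9.930986388814565
bar [[452.3, -320.0], [450.4, -332.3], [412.3, -326.5], [414.5, -313.0]] [ 432.4 -322.9] ((432.4043884277344, -322.77398681640625), (13.649187088012695, 38.499515533447266), 81.04180908203125)
-9.491911096000717
```

```bash
python3 -m pendant '[[[-0.6,-0.6,-3],[0.4,0.3,-0.6],80],[[0,0,-4],[0,0,0],150],[[0,0,-2.5],[0,0,0],150],[[0,0,0],[0,0,0],150],[[0,0,0],[0,0,0],150]]'>/dev/null; python3 - <<'E'
from h import *
go(431.8,-322.9,83,-99.8)
E
```

```text
shift [-0.48 -0.62 -5.52] turn [-0.2  0.4 -1.1] yaw -98.7 pos [ 436.6 -316.7  138.2] f [ 0.8 -1.4 -0. ] w 34.9 j7 -0.8 t 34.375
```

```bash
python3 -m pendant '[[[-0.48,-0.62,-1],[-0.2,0.4,-1.1],150],[[0,0,-1],[0,0,0],150],[[0,0,-0.6],[0,0,0],150],[[0,0,0],[0,0,0],150],[[0,0,0],[0,0,0],150]]'>/dev/null; python3 - <<'E'
from h import *
go(431.8,-322.9,83,-99.8)
c=cam("wrist");crop(c,320,220,90,"pics/w24.png",4)
E
```

```text
shift [-0.08  0.07 -2.93] turn [ 0.1  0.1 -0. ] yaw -99.8 pos [ 432.6 -323.6  112.3] f [-0.5 -0.1  0.3] w 35.0 j7 -0.78 t 35.0
```

View pics/w24.png

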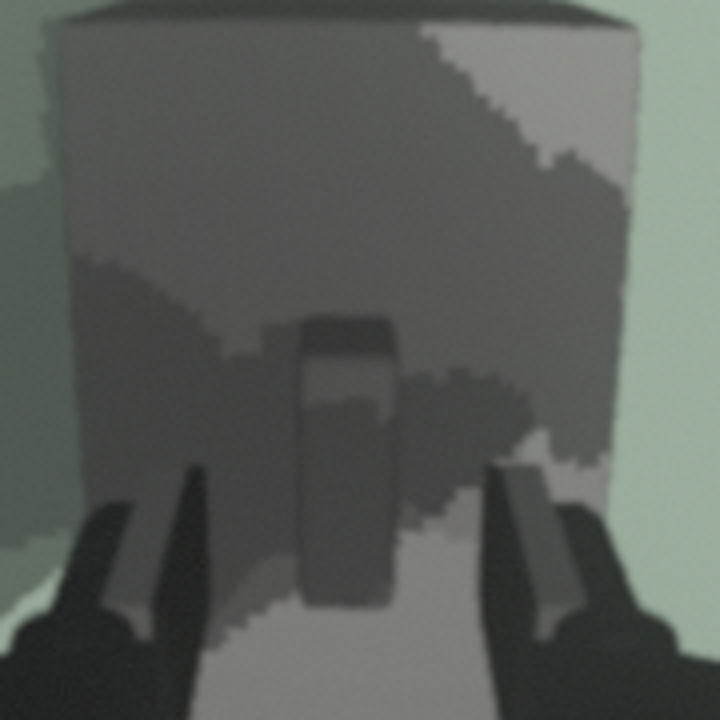

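```bash
python3 -m pendant '[[[-0.08,0.07,-1],[0.1,0.1,0],150],[[0,0,-1],[0,0,0],150],[[0,0,-0.7],[0,0,0],150],[[0,0,0],[0,0,0],150]]'; python3 - <<'E'
from h import *
go(431.8,-322.9,82.5,-99.8)
E
```

```text
clock: 35.55
position: [0.4317, -0.3225, 0.0832]
ee_rot: [-0.644, 0.765, 0.001, 0.0]
ft_force: [0.4, 0.7, -0.6]
grip_width: 0.41
shift [ 0.01 -0.04 -0.07] turn [-0. -0. -0.] yaw -99.8 pos [ 431.7 -322.5   83.2] f [ 0.4  0.7 -0.6] w 34.9 j7 -0.75 t 35.55
```

```bash
python3 -m pendant '[[[0,-0.03,-0.05],[0,0,0],150],[[0,0,0],[0,0,0],255],[[0,0,0],[0,0,0],255],[[0,0,0],[0,0,0],255],[[0,0,0],[0,0,0],255]]' 60; python3 - <<'E'
from h import *
go(431.8,-322.9,82.5,-99.8)
E
python3 -m pendant '[[[0,0,0.5],[0,0,0],255],[[0,0,1],[0,0,0],255],[[0,0,4],[0,0,0],255],[[0,0,4],[0,0,0],255],[[0,0,4],[0,0,0],255],[[0,0,4],[0,0,0],255],[[0,0,0],[0,0,0],255],[[0,0,0],[0,0,0],255]]'; python3 - <<'E'
from h import *
go(431.8,-322.9,82.5,-99.8)
c=cam("scene");cv2.imwrite("pics/s25.png",c["bgr"])
E
```

```text
clock: 36.17
position: [0.4318, -0.323, 0.083]
ee_rot: [-0.644, 0.765, 0.0, 0.0]
ft_force: [-0.5, -0.4, -1.7]
grip_width: 0.145
shift [-0.    0.01 -0.05] turn [-0. -0. -0.] yaw -99.8 pos [ 431.8 -323.    83. ] f [-0.5 -0.4 -1.7] w 12.4 j7 -0.75 t 36.175
clock: 37.17
position: [0.4302, -0.3233, 0.2662]
ee_rot: [-0.643, 0.766, 0.0, 0.001]
ft_force: [0.4, 0.9, -1.6]
grip_width: 0.147
shift [  0.16   0.04 -18.37] turn [-0.1  0.   0.1] yaw -99.9 pos [ 430.2 -323.3  266.2] f [ 0.4  0.9 -1.6] w 12.5 j7 -0.93 t 37.175
```

View pics/s25.png

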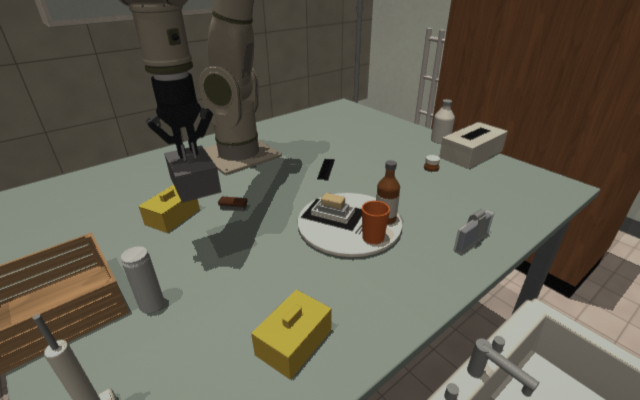

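```bash
python3 -m pendant '[[[1.2,3.5,0.5],[0,0,5],255],[[1.7,5,0],[0,0,6],255],[[1.7,5,0],[0,0,6],255],[[1.7,5,0],[0,0,6],255],[[1.5,4.5,0],[0,0,6],255],[[1,3.5,0],[0,0,4],255],[[0,0,0],[0,0,0],255],[[0,0,0],[0,0,0],255],[[0,0,0],[0,0,0],255]]'; python3 - <<'E'
from h import *
go(540.4,-4.6,200,-63.3)
c=cam("wrist");cv2.imwrite("pics/w26.png",c["bgr"])
E
```

```text
clock: 38.35
position: [0.5146, -0.052, 0.265]
ee_rot: [0.837, -0.547, -0.003, 0.004]
ft_force: [0.0, -0.1, -1.9]
grip_width: 0.146
shift [ 2.58  4.74 -6.5 ] turn [ 0.3 -0.6  3. ] yaw -66.3 pos [514.6 -52.  265. ] f [ 0.  -0.1 -1.9] w 12.4 j7 -1.02 t 38.35
```

View pics/w26.png

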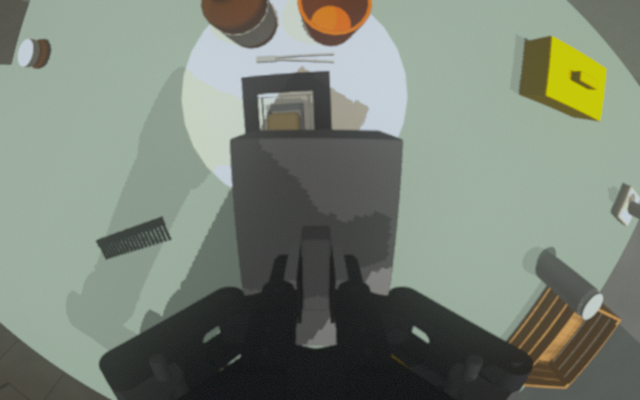

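```bash
python3 -m pendant '[[[1.3,2.4,0],[0.2,-0.3,1.5],255],[[1.3,2.3,0],[0.1,-0.3,1.5],255],[[0,0,0],[0,0,0],255],[[0,0,0],[0,0,0],255],[[0,0,0],[0,0,0],255]]'>/dev/null; python3 - <<'E'
from h import *
go(540.4,-4.6,200,-63.3)
c=cam("wrist");crop(c,318,190,95,"pics/w27.png",4)
E
```

```text
shift [ 0.01  0.5  -6.55] turn [-0.1  0.1  0.5] yaw -63.8 pos [540.3  -9.6 265.5] f [ 1.   0.5 -1.1] w 12.4 j7 -1.0 t 39.025
```

View pics/w27.png

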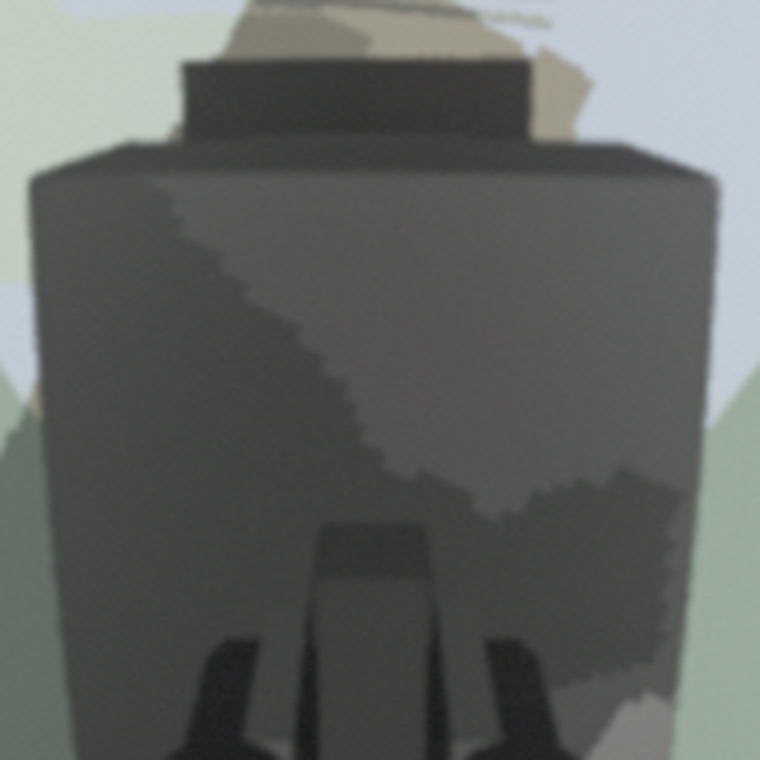

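```bash
python3 - <<'E'
from h import *
c=cam("wrist")
T=c["obs"]["position"];M=R.from_quat(c["obs"]["ee_rot"]).as_matrix()
def tl(uv,z):
    p=plane(c,[uv],z)[0]-T[:2];return (np.r_[p,z-T[2]]@M*1000).round(1)
for uv in [(230.5,140.5),(402.5,140.5)]:print('top',tl(uv,T[2]-.020))
for uv in [(255.5,130.5),(380,130.5)]:print('bot',tl(uv,T[2]-.083))
for uv in [(268.5,110.5),(356,110.5)]:print('mat',tl(uv,.023), plane(c,[uv],.023)*1000)
E
```

```text
top [-41.2 -61.7  20.2]
top [ 41.3 -61.8  20.1]
bot [-41.  -62.1  83.2]
bot [ 43.2 -62.3  83.1]
mat [-56.  -75.5 242.7] [[583.73429517  74.22996646]]
mat [ 47.  -75.4 242.6] [[629.04418921 -18.28675951]]
```

```bash
python3 -m pendant '[[[0,0.5,-2],[-0.1,0.1,0.5],255],[[0,0,-2],[0,0,0],255],[[0,0,-2],[0,0,0],255],[[0,0,0],[0,0,0],255],[[0,0,0],[0,0,0],255]]'>/dev/null; python3 - <<'E'
from h import *
go(540.6,-4.6,175,-63.3)
E
```

```text
shift [ 0.17 -0.09 -2.51] turn [-0.  -0.2 -0.1] yaw -63.2 pos [538.9  -3.7 200.1] f [-0.2  0.6 -1.5] w 12.5 j7 -0.95 t 39.75
```

```bash
python3 -m pendant '[[[0.15,-0.1,-1.2],[0,-0.2,0],255],[[0,0,-1.2],[0,0,0],255],[[0,0,0],[0,0,0],255],[[0,0,0],[0,0,0],255]]'>/dev/null; python3 - <<'E'
from h import *
go(540.6,-4.6,175,-63.3)
c=cam("scene");crop(c,340,195,50,"pics/s28.png",7)
E
```

```text
shift [-0.04  0.   -0.01] turn [-0.   0.1 -0.1] yaw -63.2 pos [541.   -4.6 175.1] f [-0.1 -0.8 -1.9] w 12.6 j7 -0.92 t 40.25
```

View pics/s28.png

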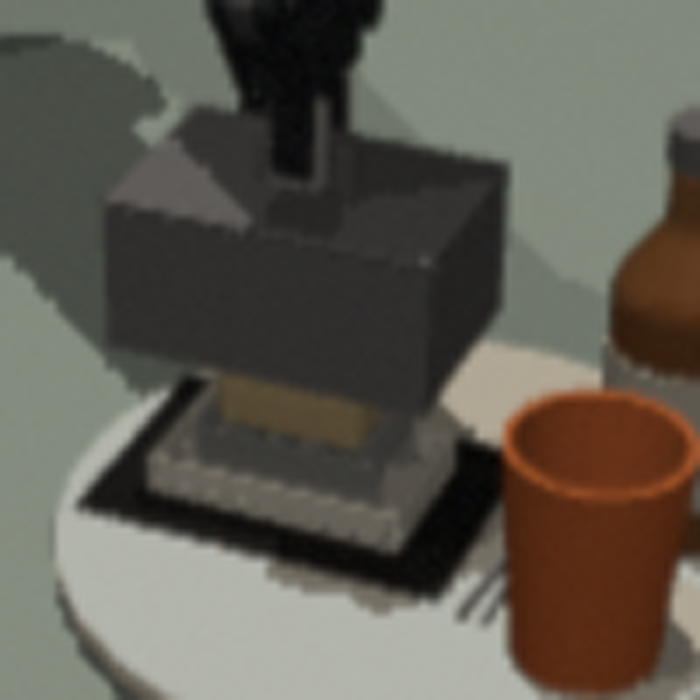

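Good. The cover sits centred above the stack, so I'll lower it in steps.

```bash
python3 -m pendant '[[[-0.04,0,-0.8],[0,0.1,0],255],[[0,0,-0.8],[0,0,0],255],[[0,0,-0.8],[0,0,0],255],[[0,0,-0.8],[0,0,0],255],[[0,0,0],[0,0,0],255],[[0,0,0],[0,0,0],255]]'; python3 - <<'E'
from h import *
go(540.6,-4.6,108,-63.3)
E
```

```text
clock: 41.05
position: [0.5405, -0.0045, 0.1408]
ee_rot: [0.852, -0.524, -0.0, -0.0]
ft_force: [-0.4, 0.3, -0.8]
grip_width: 0.144
shift [ 0.01 -0.01 -3.28] turn [-0.   0.  -0.1] yaw -63.2 pos [540.5  -4.5 140.8] f [-0.4  0.3 -0.8] w 12.2 j7 -0.89 t 41.05
```

```bash
python3 -m pendant '[[[0,0,-0.8],[0,0,0],255],[[0,0,-0.8],[0,0,0],255],[[0,0,-0.8],[0,0,0],255],[[0,0,-0.5],[0,0,0],255],[[0,0,0],[0,0,0],255],[[0,0,0],[0,0,0],255]]'; python3 - <<'E'
from h import *
go(540.6,-4.6,106,-63.3)
c=cam("scene");crop(c,340,205,50,"pics/s29.png",7)
E
```

```text
clock: 41.8
position: [0.5406, -0.0045, 0.1099]
ee_rot: [0.852, -0.524, 0.0, -0.0]
ft_force: [0.9, -0.3, -1.9]
grip_width: 0.149
shift [-0.   -0.01 -0.39] turn [-0.   0.  -0.1] yaw -63.2 pos [540.6  -4.5 109.9] f [ 0.9 -0.3 -1.9] w 12.6 j7 -0.85 t 41.8
```

View pics/s29.png

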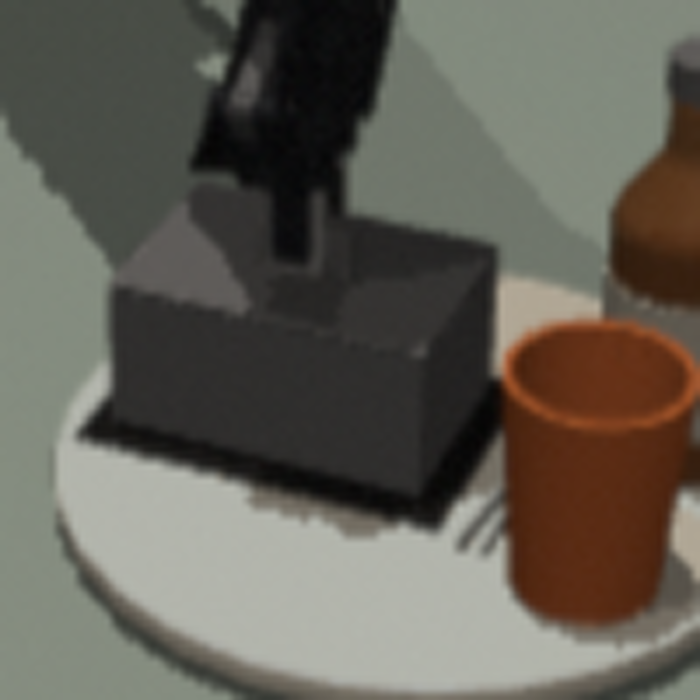

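```bash
python3 -m pendant '[[[0,0,-0.2],[0,0,0],255],[[0,0,-0.2],[0,0,0],255],[[0,0,0],[0,0,0],255]]'; python3 -m pendant '[[[0,0,-0.1],[0,0,0],255],[[0,0,0],[0,0,0],255]]';python3 -m pendant '[[[0,0,-0.1],[0,0,0],255],[[0,0,0],[0,0,0],255]]'
```

```text
clock: 42.22
position: [0.5409, -0.0043, 0.106]
ee_rot: [0.852, -0.524, 0.0, -0.001]
ft_force: [-0.3, -0.6, -1.8]
grip_width: 0.145
clock: 42.48
position: [0.5411, -0.0045, 0.106]
ee_rot: [0.852, -0.524, 0.0, -0.001]
ft_force: [0.0, -0.8, -0.5]
grip_width: 0.144
clock: 42.72
position: [0.5413, -0.0045, 0.1059]
ee_rot: [0.852, -0.524, -0.0, -0.001]
ft_force: [-1.2, 0.4, -0.5]
grip_width: 0.141
```

```bash
python3 -m pendant '[[[0,0,0],[0,0,0],225],[[0,0,0],[0,0,0],170],[[0,0,0],[0,0,0],150],[[0,0,0],[0,0,0],150]]'; python3 -m pendant '[[[0,0,1],[0,0,0],150],[[0,0,4],[0,0,0],150],[[0,0,5],[0,0,0],150],[[0,0,5],[0,0,0],150],[[-3,-4,2],[0,0,0],100],[[-3,-5,0],[0,0,0],0],[[-3,-5.5,0],[0,0,0],0],[[-2,-5.5,0],[0,0,0],0],[[0,-5.5,0],[0,0,0],0],[[0,-5.5,0],[0,0,0],0],[[0,0,0],[0,0,0],0],[[0,0,0],[0,0,0],0]]'; python3 - <<'E'
from h import *
t=cam("top");crop(t,323,185,50,"pics/t30.png",7);cv2.imwrite("pics/t30f.png",t["bgr"])
t=cam("scene");crop(t,345,205,60,"pics/s30.png",7)
E
```

```text
clock: 43.22
position: [0.5415, -0.0045, 0.1057]
ee_rot: [0.852, -0.524, 0.0, -0.001]
ft_force: [0.0, -0.4, -0.7]
grip_width: 0.409
clock: 44.72
position: [0.4145, -0.3057, 0.2936]
ee_rot: [0.851, -0.525, 0.013, 0.001]
ft_force: [0.9, -0.2, -0.9]
grip_width: 0.999
```

View pics/t30.png

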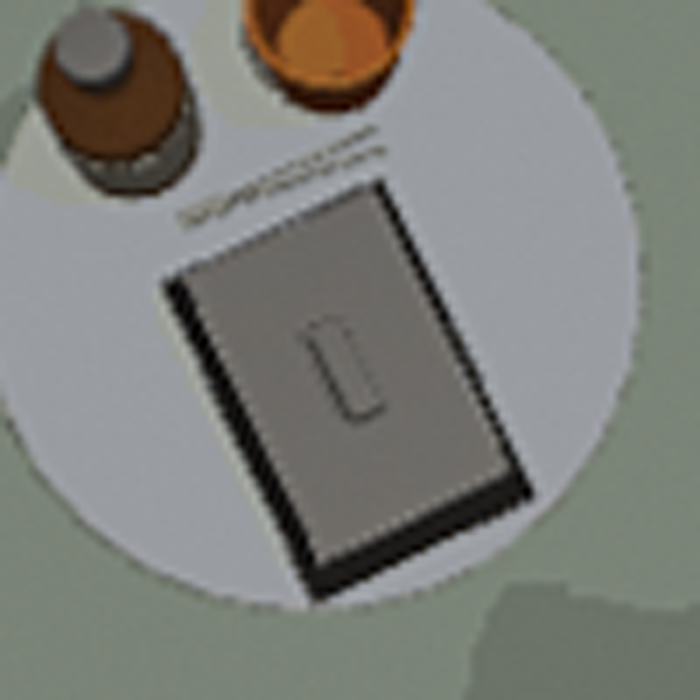

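View pics/s30.png

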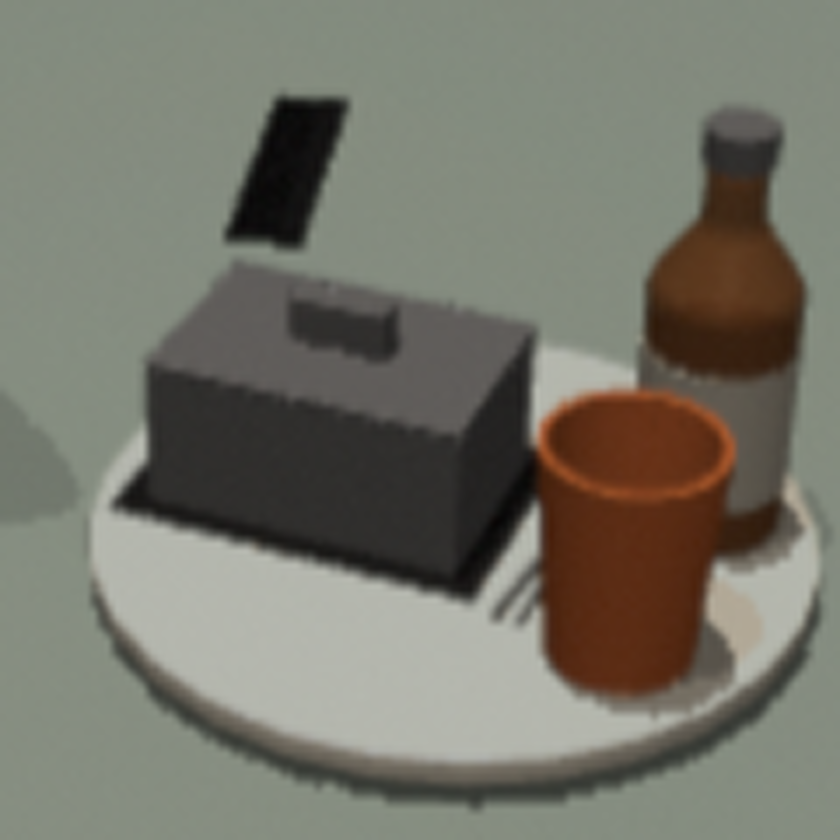

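View pics/t30f.png

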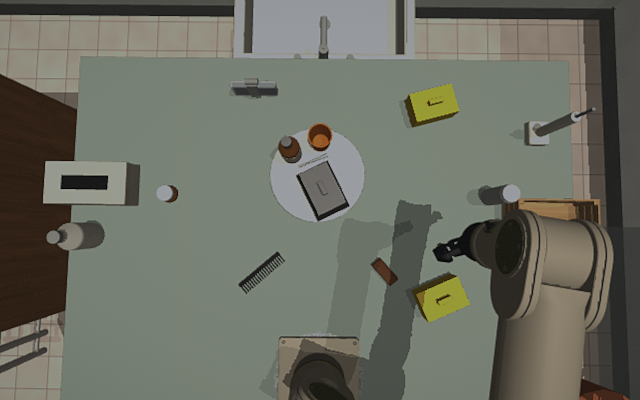

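```bash
python3 - <<'E'
from h import *
t=cam("top")
w=plane(t,np.array([(183,274),(378,182),(508,468),(322,564)])/7+[273,135],.063+.023)*1000
print(w.round(1).tolist(),cv2.minAreaRect(w.astype(np.float32)))
d=t["range_z"];print([ (t["o"][2]-d[int(135+v/7),int(273+u/7)]).round(4) for u,v in[(210,290),(370,210),(480,450),(330,530)]])
E
```

```text
[[578.1, 59.7], [615.6, -16.9], [502.8, -69.2], [464.3, 3.4]] ((539.8211669921875, -6.460685729980469), (127.00975036621094, 85.27850341796875), 26.061084747314453)
[np.float64(0.0784), np.float64(0.0772), np.float64(0.0797), np.float64(0.0848)]
```

```bash
python3 -m pendant '[[[0,0,0],[0,0,0],0],[[0,0,0],[0,0,0],0]]'; python3 -c "
from workcell import manip
print(manip.hand_in())"
```

```text
clock: 45.12
position: [0.4141, -0.3056, 0.2931]
ee_rot: [0.851, -0.525, 0.012, 0.001]
ft_force: [0.2, 0.3, 0.6]
grip_width: 1.003
the job is handed in; nothing more can be done
None
```

The soap set is assembled on the mat in the order asked: dish, rack, soap, then the grey cover. I handed it in at about 45 s with the arm clear of everything.

- **Dish:** the wrist camera put it within about 1.3 mm of the mat's centre, lengthwise along the mat to within about 0.1°.
- **Rack and soap:** the rack measured about 1 mm off the dish's centre. The soap looked flat and centred on it in the wrist and top views; I did not measure it.
- **Cover:** it settled at the height expected for standing on the mat, and mat is visible on the sides in view. The top view put it about 2 mm to one side of the mat's centre and 0.6° off its line, within that view's measuring error.
- **Depth readings that disagreed:** at four points on the cover's top they ran from 77 to 85 mm, against an expected 86 mm. I put this down to the depth camera, because the scene picture shows the cover level.
- **Other items:** the bottle, cup, jar and can are upright in the last pictures, with no visible shift. I saw no large contact forces in the readings I took.

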